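Strip worn guide bushes from a carrier strip on the fly press

ROBOT

A 6-joint arm with a two-finger parallel gripper is mounted at the origin on a cart in front of the work surface, level with it; the furniture and walls round the work are solid. World frame = base frame: x ahead of the robot, y to its left, z up, the work surface at z = 0. Lengths are in mm, angles in rad, forces in N, time in s.
With the tool pointing down it reaches from about 350 to 975 mm from the base axis. Payload 7.1 kg.
Tool frame: the origin (TCP) lies at the very end of the fingers, on their centre line; the grasp point (between the pads) lies 19 mm behind it; z points along the fingers, y is the line along which they close (so a half turn about z gives the same grasp; the last joint's range is limited). The gripper opens to 88 mm and grips with 3 to 60 N. Pads are 20 mm wide; open, the fingers measure 115 mm over their backs; the gripper's body (75 mm by 178 mm) begins 61 mm behind the grasp point.
Start: joints at [-1.235, 0.423, 1.63, -0, 1.089, -0.019], TCP at [217.143, -586.049, 222.675] pointing down, gripper open.
Joint ranges: [-3, 3], [-0.9, 2.11], [0.09, 2.58], [-1.31, 4.45], [0.11, 2.69], [-2.54, 2.54]. Speed limits (rad/s): [2.39, 2.39, 3.01, 3.14, 3.14, 3.14].

INTERFACE

Orientations are given as a rotation vector (axis times angle).
In Python, from workcell import * gives the robot as it stands.
- The arm moves only by the tool step_arm, never from a script. Its argument "deltas" is a list of rows, each a list of 3 entries, a list of its own where there are three numbers: the shift along the tool's x, y, z in units of 300 mm (1.0 is 300 mm), then the turn, a rotation vector about the tool's x, y, z in units of 1.5 rad (1.0 is 1.5 rad), then the gripper command: -1 is shut, 1 is fully open, values between are in proportion. In form: [[[dx, dy, dz], [rx, ry, rz], gripper], ...]. A call has 1 to 20 rows; each row is the pose to reach, as a shift and turn from the pose commanded when the call began, along the tool's axes at that moment; what a row does not reach only later rows make up. A row lasts 1/12 s, in which the tool goes at most 41.7 mm and 7.16 degrees, less where a joint would pass 70% of its speed; a pose out of reach is approached as far as the arm can. A call with a number of a shift or a turn outside -1 to 1 is refused whole. A call with a gripper value outside its range is refused whole. The fingers move at their own pace and stop on an object; the grip force is fixed at half the most. Time passes only in rows, so rows that repeat a pose let the fingers close. It gives the time, the measured TCP pose, the force, the opening and the grip force at its end, in the units of the state.
- get_obs(): the state, without advancing time (a new reading comes with each control period).
- get_image(name): name is "side" or "top"; returns a dict with "pixels" (400x640x3 uint8, red, green, blue), "fx", "fy", "cx", "cy" (pixels), "T" (4x4, takes a point from camera to world coordinates). Camera axes: x right, y down, z forward; pixel columns grow to the right and rows downward; lengths in mm; the calibration is good to about 2 mm. A picture is of the moment at which its call begins. There is no depth.
- close_job(): hands the job in; it is judged then, once.
The state is a dict: "t": time; "qpos": joint angles; "qvel": joint speeds; "joint_torque": joint torques, N m; "ee_pos": TCP position; "orientation": TCP orientation; "ft_force": force on the tool from outside, world axes, zero at the start; "moment": the same for the moment, N m; "width": finger opening in mm; "grasp_force": force on a finger pad.
Only numpy, scipy, OpenCV 4.12 (cv2) and the standard library are available. Lean on these libraries where they do the work, as an engineer would, in place of code of your own. Each camera call takes 0.05 s, during which the arm holds its last target. There are 200 camera calls.

TASK

Some of the four bores of the dark carrier strip in the green fly press still hold a worn white guide bush: drive every one of them out into the catch drawer. First push the drawer fully home and fit the loose cross handle fully down onto the square end of the press screw; then, for each bush, draw the strip back towards you by pressing on its top until the bush stands under the ram, turn the handle clockwise to wind the ram right through the bore, and wind it back up. When the strip is empty, draw it all the way back against the brass stop and leave the ram up, the handle on the screw, the drawer shut, and the bottle and the crucible where they stand.

Things in the scene. Friction and masses are not known exactly. Their poses are not given: they have to be found in the camera images.
- press: Small green hand fly press with a strip channel, fixed for the run. Origin on the bench straight below the ram's axis; x runs along the channel, away from the robot (roughly), y to the left, z up. The channel's steel deck is at z = 70 mm, from x = -208 to +118 mm. Side rails with overhanging gibs (50 mm apart, tops at z = 82.5 mm) hide the strip's edges and keep it from being lifted.
- drop_hole (a point): Centre of the 26 mm drop hole in the deck (z = 70 mm), under the ram and over the catch drawer. Beyond it, from x = +32 to +118 mm of the press, a clear fixed guard (z 82 to 86 mm) with a sight slot 18 mm wide along its middle covers the channel.
- front_stop (a point): Middle of the top edge of the brass stop that closes the near end of the channel, on the face the strip runs against: x = -204, y = 0, z = 80 mm of the press.
- press_head (a point): Top of the press head (z = 161 mm), on the ram's axis. The head spans x -24 to +24 mm, y -76 to +24 mm and z 119 to 161 mm of the press; its column stands on the right (y -41 to -76 mm).
- ram_tip (a point): Lowest point of the ram, a vertical steel pin of 12 mm with a tapered nose of 8 mm. It is at z = 82.5 mm when up (4.5 mm over the strip) and goes down 18 mm per rad of the screw.
- screw_square (a point): Square end of the press screw, 16 x 16 mm, standing upright from a round collar (25 mm across, top at z = 175 mm) up to z = 204 mm; its top 9 mm taper to 10 x 10 mm. The point is on its axis at z = 192 mm, where the centre of the handle's hub comes when fully down; its x and y axes are square to its faces and turn with the screw.
- screw (a joint): Press screw, rad: 0 = ram up; grows as it is turned clockwise seen from above; 1.1 = ram fully down (20 mm). The ram meets a bush at 0.25 and has driven it out at 0.8; it passes the strip only if a bore is under it within about 3 mm. It stays where it is left. Turning takes up to about 0.3 N m. Above 0.25 the ram is in the bore and holds the strip.
- handle_hub (a point): Loose cross handle, 0.25 kg: square dark hub 36 x 36 x 34 mm with a square through bore of 17.8 mm (0.1 rad of play each way on the square end). A 10 mm bar along its x carries a black ball of 22 mm at each end (142 mm overall); the faces across y are free to grip. It lies with z, the bore's axis, upright. The point is the hub's centre, 17 mm above its underside.
- drawer (a joint): Catch drawer under the deck, m: 0 = home (under the drop hole), grows as it is pulled out to the left (+y of the press), to 0.06. It slides stiffly (1 to 2 N) and stays where it is left.
- drawer_pull (a point): Middle of the drawer's pull: a steel bar of 8 mm, 64 mm long along the press's x, 35 mm above the bench and 31 mm in front of the drawer's grey front plate (94 mm wide, from 8 to 56 mm above the bench).
- drawer_floor (a point): Centre of the inner floor of the catch drawer (inside 80 x 68 mm, 43 mm deep, 12 mm above the bench); axes as the press's.
- strip: Dark carrier strip, 212 x 56 x 8 mm, 0.24 kg, sliding loose along the channel (friction 0.3). Origin on its underside, amid its four bores; x along it, away from the robot. Bores at x = -36, -12, 12, 36 mm; near end at -160, far end at +52 mm. Only its top (z = 78 mm) can be reached; it is ribbed for grip from x = -158 to -50 mm. Against the stop its origin is at x = -44 mm of the press.
- bush_1_center (a point): Worn white guide bush, if present: a ring of 18 mm outside and 8 mm inside, 7.6 mm high, held by a tight fit in the bore at x = -36 mm of the strip. The point is its centre.
- bush_2_center (a point): Worn white guide bush, if present: a ring of 18 mm outside and 8 mm inside, 7.6 mm high, held by a tight fit in the bore at x = -12 mm of the strip. The point is its centre.
- bush_3_center (a point): Worn white guide bush, if present: a ring of 18 mm outside and 8 mm inside, 7.6 mm high, held by a tight fit in the bore at x = +12 mm of the strip. The point is its centre.
- bush_4_center (a point): Worn white guide bush, if present: a ring of 18 mm outside and 8 mm inside, 7.6 mm high, held by a tight fit in the bore at x = +36 mm of the strip. The point is its centre.
- oil_bottle: Small brown dropper bottle, 33 mm across and 102 mm high, a bystander standing on the bench. Origin at its underside.
- crucible: Small white crucible, 50 mm across and 42 mm high, a bystander standing on the bench. Origin at its underside.

How it is judged:
By the outcome, as a careful person would: the job done as asked, in the order asked, and still so for the second after the job is handed in, with the robot touching nothing.
Of bush_1, bush_2, bush_3, bush_4 only 3 to 4 are there at a start; the rules pass over those that are not, and their reading is None.
At some moment in a run one of handle, strip may be knocked a few centimetres aside while the robot is not near it.
It also fails if it takes over 210 s, if anything falls off the work surface, if the arm or the gripper's body presses on something with over 40 N, if the wrist force passes 120 N, or if a joint passes its speed limit or range.

## Working session

There is one attempt and no reset: what is moved stays moved. The work goes in short steps, Python scripts to look and compute and a tool call to move; the robot and the scene stay as the last step left them, time stands still between calls to the robot, and variables do not carry over. Pictures are saved under pics/ and viewed, at most 14 in all, crops included, and the job is handed in when it is done.

Besides the shell and the picture viewer there is one more tool, called after ">>>" as name(argument=value, ...) on one line, values as JSON. step_arm: Moves the arm, as the interface text tells. Its arguments: {"type":"object","properties":{"deltas":{"type":"array","items":{"type":"array"}}},"required":["deltas"]}

```bash
mkdir -p pics; ls
python3 - <<'E'
from workcell import *
import cv2,numpy as np
for n in("side","top"):
    im=get_image(n); cv2.imwrite(f"pics/{n}0.png",im["pixels"][:,:,::-1])
    print(n,im["fx"],im["fy"],im["cx"],im["cy"]);print(np.round(im["T"],4))
print(get_obs())
E
```

```text
pics
side 441.4292706324988 441.4292706324988 318.4647588558771 197.02092336368443
[[ 8.837000e-01  2.393000e-01 -4.023000e-01  9.290654e+02]
 [ 4.679000e-01 -4.779000e-01  7.434000e-01 -6.080391e+02]
 [-1.430000e-02 -8.452000e-01 -5.343000e-01  6.013383e+02]
 [ 0.000000e+00  0.000000e+00  0.000000e+00  1.000000e+00]]
top 372.67586938155625 372.67586938155625 317.1722034031808 198.21583906560656
[[ 1.470000e-01 -9.620000e-01  2.300000e-01  3.851563e+02]
 [-9.891000e-01 -1.435000e-01  3.180000e-02  2.161140e+01]
 [ 2.400000e-03 -2.321000e-01 -9.727000e-01  9.653195e+02]
 [ 0.000000e+00  0.000000e+00  0.000000e+00  1.000000e+00]]
{'t': 0.1, 'qpos': array([-1.23499961e+00,  4.23766007e-01,  1.63059074e+00, -2.11387249e-05,
        1.08859495e+00, -1.90098242e-02]), 'qvel': array([ 0.00146892, -0.00094296,  0.00030017,  0.00110246, -0.00022106,
        0.00200893]), 'joint_torque': array([ 2.34262870e-04, -5.45610809e+01, -2.74326718e+01,  6.45875372e-02,
        1.88276125e-02, -4.12520569e-05]), 'ee_pos': array([ 216.98154428, -585.60218467,  221.98740951]), 'orientation': array([-3.09096539e+00, -5.54188894e-01,  3.65606598e-04]), 'ft_force': array([ 1.17506799, -0.27446366,  0.53932046]), 'moment': array([-0.01204425, -0.02899042, -0.03426108]), 'grasp_force': 0.0, 'width': 88.22558126296578}
```

View pics/side0.png

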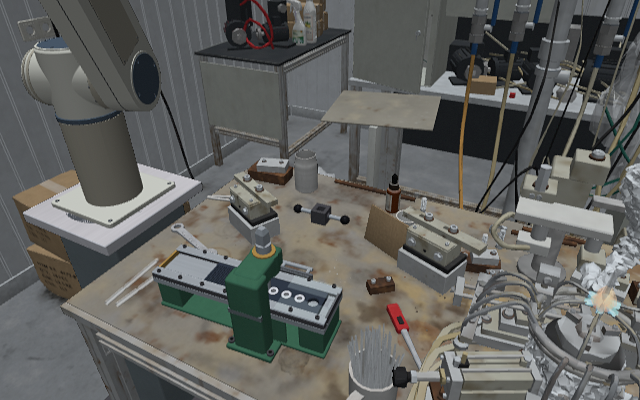

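View pics/top0.png

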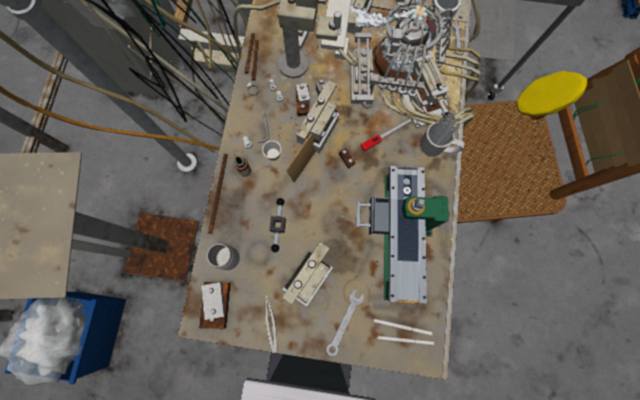

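The side view shows the green press with its column on the near side (250,300), the screw at (262,240), white bushes at about (271–300,295), and the cross handle at (321,214). The top view has the press at (408,235), the drawer pulled out with its pull at (362,215), the handle at (278,225), the bottle at (242,165) and the crucible at (271,149). I'll zoom in for precision.

```bash
cat > h.py <<'E'
from workcell import *
import cv2,numpy as np
def ray(im,uv,z):
    u,v=uv;T=im["T"];d=T[:3,:3]@np.array([(u-im["cx"])/im["fx"],(v-im["cy"])/im["fy"],1]);o=T[:3,3]
    return o+d*(z-o[2])/d[2]
def proj(im,p):
    T=im["T"];q=T[:3,:3].T@(np.asarray(p,float)-T[:3,3]);return np.array([im["fx"]*q[0]/q[2]+im["cx"],im["fy"]*q[1]/q[2]+im["cy"]])
def crop(im,x0,y0,x1,y1,s,name):
    cv2.imwrite("pics/"+name,cv2.resize(im["pixels"][y0:y1,x0:x1,::-1],None,fx=s,fy=s,interpolation=cv2.INTER_CUBIC))
E
python3 - <<'E'
from h import *
t=get_image("top");s=get_image("side")
a=cv2.resize(t["pixels"][155:310,350:460,::-1],None,fx=3.85,fy=3.85,interpolation=cv2.INTER_CUBIC)
b=cv2.resize(t["pixels"][190:260,250:310,::-1],None,fx=4,fy=4,interpolation=cv2.INTER_CUBIC)
c=np.zeros((600,700,3),np.uint8);c[:a.shape[0],:a.shape[1]]=a;c[:b.shape[0],440:440+b.shape[1]]=b
cv2.imwrite("pics/topz.png",c)
crop(s,145,190,355,340,3.8,"sidez.png")
E
```

```text
(no output)
```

View pics/topz.png

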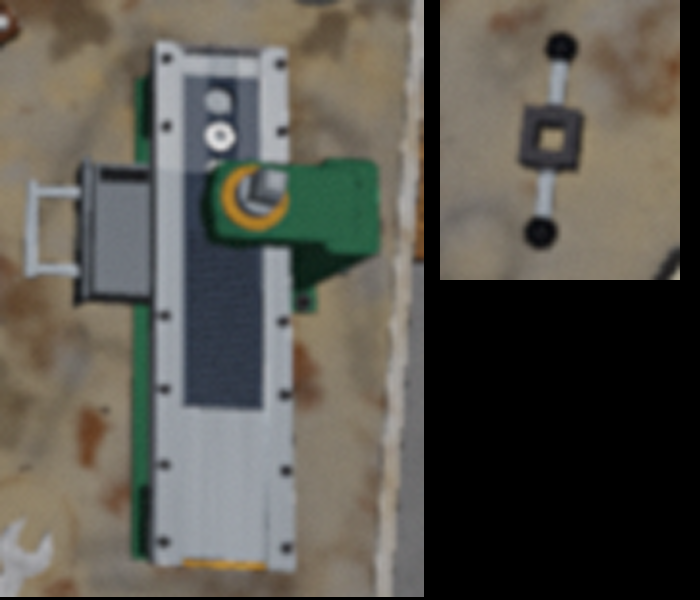

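View pics/sidez.png

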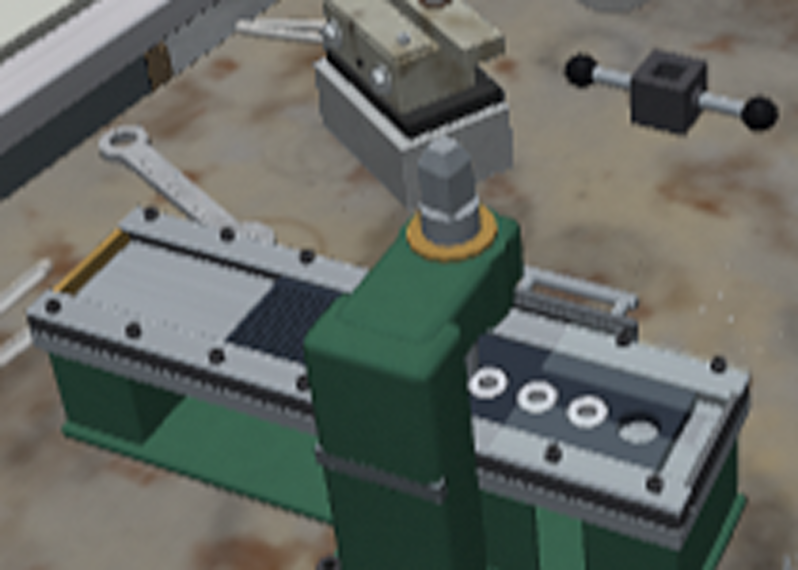

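Three bushes (bores 1–3) show in the side crop at (489,383), (538,397) and (587,411). Bore 4 at (638,432) is empty. Drawer is about 55 mm out; screw square at top crop (265,187), handle hub at (551,139) in its inset.

Run:
```python
from h import *
t=get_image("top");s=get_image("side")
A=lambda u,v:((u+.5)/3.85-.5+350,(v+.5)/3.85-.5+155)
B=lambda u,v:((u-440+.5)/4-.5+250,(v+.5)/4-.5+190)
S=lambda u,v:((u+.5)/3.8-.5+145,(v+.5)/3.8-.5+190)
def pr(n,im,uv,z):print(n,np.round(ray(im,uv,z),1))
for q in[(153,563),(296,571),(155,42),(288,47)]:pr("railcorner top",t,A(*q),82.5)
for q in[(28,325),(748,378),(690,520)]:pr("railcorner side",s,S(*q),82.5)
pr("ring top",t,A(254,196),162);
pr("ringside",s,S(452,237),162)
pr("squaretop top",t,A(270,183),204);pr("squaretop side",s,S(442,148),204)
for q in[(489,383),(538,397),(587,411),(638,432)]:pr("bush side",s,S(*q),78)
for q in[(220,136),(218,102)]:pr("bush top",t,A(*q),78)
pr("strip near end L top",t,A(184,407),78);pr("strip near R",t,A(263,410),78)
pr("strip far",t,A(222,74),78)
pr("pull",t,A(30,187),35);pr("pull",t,A(30,272),35)
pr("front plate",t,A(85,163),56);pr("front plate",t,A(80,302),56)
pr("hub top",t,B(551,139),34);pr("ball",t,B(562,47),17);pr("ball",t,B(541,233),17)
pr("hub side",s,S(670,68),34);pr("ball",s,S(581,70),17);pr("ball",s,S(759,113),17)
pr("brass top",t,A(225,566),80);pr("bottle",t,(242,165),60);pr("crucible",t,(271,149),42)
```

```text
railcorner top [ 379.6 -148.2   82.5]
railcorner top [ 387.5 -232.6   82.5]
railcorner top [ 703.3 -116.2   82.5]
railcorner top [ 712.6 -201.5   82.5]
railcorner side [ 399.  -239.1   82.5]
railcorner side [ 705.6 -120.7   82.5]
railcorner side [ 719.1 -202.5   82.5]
ring top [ 590.7 -169.4  162. ]
ringside [ 596.8 -177.   162. ]
squaretop top [ 588.5 -167.4  204. ]
squaretop side [ 593.7 -173.5  204. ]
bush side [ 604.  -170.8   78. ]
bush side [ 627.6 -168.3   78. ]
bush side [ 650.7 -165.9   78. ]
bush side [ 676.1 -166.7   78. ]
bush top [ 648.2 -164.5   78. ]
bush top [ 670.5 -161.1   78. ]
strip near end L top [ 474.  -158.4   78. ]
strip near R [ 479.3 -206.4   78. ]
strip far [ 689.7 -161.9   78. ]
pull [607.3 -51.7  35. ]
pull [550.6 -58.7  35. ]
front plate [623.5 -83.6  56. ]
front plate [532.4 -90.8  56. ]
hub top [523.3 141.6  34. ]
ball [586.7 147.1  17. ]
ball [465.5 139.7  17. ]
hub side [528.3 143.7  34. ]
ball [467.4 139.2  17. ]
ball [586.9 147.   17. ]
brass top [ 384.2 -191.3   80. ]
bottle [657.  253.7  60. ]
crucible [717.1 191.5  42. ]
```

Run:
```python
from h import *
t=get_image("top");s=get_image("side")
f=lambda im,x,y,w,h,k:cv2.resize(im["pixels"][y:y+h,x:x+w,::-1],None,fx=k,fy=k,interpolation=cv2.INTER_CUBIC)
cv2.imwrite("pics/sq.png",np.hstack([f(t,402,188,32,32,12),f(s,246,222,32,32,12)]))
```

```text
(no output)
```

View pics/sq.png

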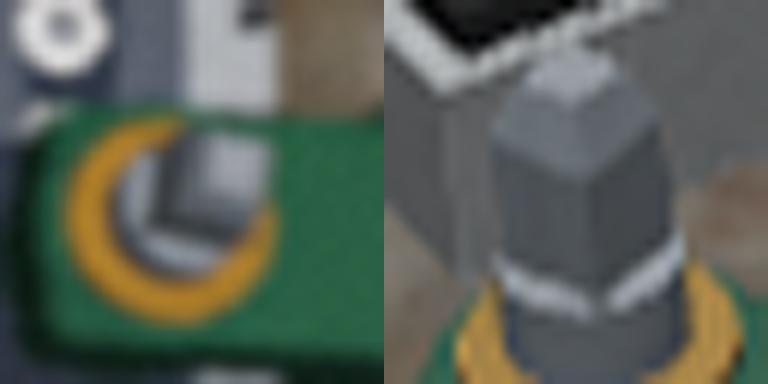

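The zoom shows the square end turned. In the side view its front vertical edge runs from the shoulder (580,178) to the collar (590,300), with side edges at u≈492 and u≈668. I'll compute the yaw.

Run:
```python
from h import *
t=get_image("top");s=get_image("side")
S=lambda u,v:(246+(u-384+.5)/12-.5,222+(v+.5)/12-.5)
A=lambda u,v:(402+(u+.5)/12-.5,188+(v+.5)/12-.5)
def edge(n,im,p,q,z):
    a,b=ray(im,p,z),ray(im,q,z);d=b-a;print(n,np.round(a[:2],1),np.round(b[:2],1),"len",round(np.hypot(*d[:2]),1),"yaw",round(np.arctan2(d[1],d[0]),3))
edge("sh L-F",s,S(492,135),S(580,180),195);edge("sh F-R",s,S(580,180),S(658,120),195);edge("sh L-R",s,S(492,135),S(658,120),195)
edge("base L-F",s,S(500,262),S(592,305),175);edge("base F-R",s,S(592,305),S(682,240),175);edge("base L-R",s,S(500,262),S(682,240),175)
edge("topbase L-F",t,A(150,222),A(235,245),175);edge("topbase L-far",t,A(150,222),A(168,140),180)
edge("top face bottom",t,A(205,190),A(262,205),204);edge("top face left",t,A(205,190),A(215,140),204)
for c in((178,220),):print(ray(t,A(*c),161))
print(ray(s,S(592,350),161))
```

```text
sh L-F [ 583.5 -177.1] [ 598.9 -179.9] len 15.6 yaw -0.178
sh F-R [ 598.9 -179.9] [ 600.7 -164.9] len 15.2 yaw 1.45
sh L-R [ 583.5 -177.1] [ 600.7 -164.9] len 21.1 yaw 0.619
base L-F [ 583.2 -178.1] [ 598.8 -180.1] len 15.8 yaw -0.126
base F-R [ 598.8 -180.1] [ 601.7 -163.5] len 16.8 yaw 1.396
base L-R [ 583.2 -178.1] [ 601.7 -163.5] len 23.6 yaw 0.665
topbase L-F [ 585.8 -163.1] [ 583.8 -178.6] len 15.7 yaw -1.697
topbase L-far [ 584.5 -161.9] [ 600.1 -163.8] len 15.7 yaw -0.121
top face bottom [ 585.5 -165.3] [ 584.3 -175.3] len 10.1 yaw -1.69
top face left [ 585.5 -165.3] [ 594.7 -166.3] len 9.3 yaw -0.105
[ 590.4441137  -171.39481516  161.        ]
[ 593.23143464 -173.83117833  161.        ]
```

```bash
cat >> h.py <<'E'
from scipy.spatial.transform import Rotation as R
O=np.array([592.,-171.]);YAW=.097
def P(x,y):c,s=np.cos(YAW),np.sin(YAW);return O+[c*x-s*y,s*x+c*y]
def down(yaw):return R.from_euler("z",yaw)*R.from_euler("x",np.pi)
def go(*tgts):
    o=get_obs();p=o["ee_pos"];r=R.from_rotvec(o["orientation"])
    x=r.apply([1,0,0]);print("t",round(o["t"],1),"at",np.round(p,1),"yaw",round(np.arctan2(x[1],x[0]),3),"F",np.round(o["ft_force"],1),"M",np.round(o["moment"],2),"w",round(o["width"],1),"g",round(o["grasp_force"],1),"q6",round(o["qpos"][5],2))
    for (X,Y,Z,yw) in tgts:
        d=r.inv().apply(np.array([X,Y,Z])-p)/300;q=(r.inv()*down(yw)).as_rotvec()/1.5
        print("->",np.round(d,4),np.round(q,4)); p=np.array([X,Y,Z]);r=down(yw)
E
python3 - <<'E'
from h import *
a=P(0,150);print(a)
go((350,-330,230,.355),(540,-100,230,1.2),(*a,150,1.668),(*a,20,1.668),(*P(0,120),20,1.668))
E
```

```text
[577.47280609 -21.70512187]
t 0.5 at [ 217.1 -586.   222.6] yaw 0.355 F [-0.1  0.1 -0.7] M [0.03 0.   0.01] w 87.6 g 0.0 q6 -0.02
-> [ 0.7118 -0.6464 -0.0245] [-0.      0.     -0.0001]
-> [ 0.8603 -0.4987 -0.    ] [-0.      0.     -0.5633]
-> [0.2885 0.0219 0.2667] [ 0.     0.    -0.312]
-> [ 0.     -0.      0.4333] [0. 0. 0.]
-> [-0.1 -0.  -0. ] [0. 0. 0.]
```

>>> step_arm(deltas=[[[0.712,-0.646,-0.025],[0,0,0],-1],[[0.712,-0.646,-0.025],[0,0,0],-1],[[0.712,-0.646,-0.025],[0,0,0],-1],[[0.712,-0.646,-0.025],[0,0,0],-1],[[0.712,-0.646,-0.025],[0,0,0],-1],[[0.712,-0.646,-0.025],[0,0,0],-1],[[0.712,-0.646,-0.025],[0,0,0],-1],[[0.712,-0.646,-0.025],[0,0,0],-1],[[0.712,-0.646,-0.025],[0,0,0],-1]])

```text
t: 1.25
ee_pos: [351.0, -328.7, 230.6]
orientation: [3.091, 0.56, 0.001]
ft_force: [0.1, -0.6, -0.7]
width: 31.1
grasp_force: 0.0
```

>>> step_arm(deltas=[[[0.86,-0.5,0],[0,0,-0.563],-1],[[0.86,-0.5,0],[0,0,-0.563],-1],[[0.86,-0.5,0],[0,0,-0.563],-1],[[0.86,-0.5,0],[0,0,-0.563],-1],[[0.86,-0.5,0],[0,0,-0.563],-1],[[0.86,-0.5,0],[0,0,-0.563],-1],[[0.86,-0.5,0],[0,0,-0.563],-1],[[0.86,-0.5,0],[0,0,-0.563],-1],[[0.86,-0.5,0],[0,0,-0.563],-1],[[0.86,-0.5,0],[0,0,-0.563],-1],[[0.86,-0.5,0],[0,0,-0.563],-1],[[0.86,-0.5,0],[0,0,-0.563],-1]])

```text
t: 2.25
ee_pos: [539.0, -101.5, 230.1]
orientation: [-2.596, -1.769, 0.001]
ft_force: [-0.6, -0.9, -0.2]
width: 0.4
grasp_force: 0.0
```

>>> step_arm(deltas=[[[0.289,0.022,0.1],[0,0,-0.312],-1],[[0.289,0.022,0.1],[0,0,-0.312],-1],[[0.289,0.022,0.1],[0,0,-0.312],-1],[[0.289,0.022,0.1],[0,0,-0.312],-1],[[0.289,0.022,0.6],[0,0,-0.312],-1],[[0.289,0.022,0.6],[0,0,-0.312],-1],[[0.289,0.022,0.6],[0,0,-0.312],-1],[[0.289,0.022,0.6],[0,0,-0.312],-1],[[0.289,0.022,0.6],[0,0,-0.312],-1],[[0.289,0.022,0.6],[0,0,-0.312],-1]])

```text
t: 3.08
ee_pos: [576.5, -22.6, 49.5]
orientation: [-2.112, -2.322, 0.003]
ft_force: [0.4, 1.1, 0.7]
width: 0.3
grasp_force: 0.0
```

Run:
```python
from h import *
go((*P(0,150),20,1.668),(*P(0,128),20,1.668))
```

```text
t 3.1 at [576.5 -22.6  49.5] yaw 1.665 F [0.4 1.1 0.7] M [-0.06 -0.09  0.01] w 0.3 g 0.0 q6 -0.15
-> [0.0025 0.0039 0.0983] [-0.0019 -0.0003 -0.0017]
-> [-0.0733 -0.     -0.    ] [0. 0. 0.]
```

>>> step_arm(deltas=[[[0.002,0.004,0.098],[0,0,0],-1],[[0.002,0.004,0.098],[0,0,0],-1],[[-0.03,0.004,0.098],[0,0,0],-1],[[-0.06,0.004,0.098],[0,0,0],-1],[[-0.08,0.004,0.098],[0,0,0],-1],[[-0.1,0.004,0.098],[0,0,0],-1],[[-0.12,0.004,0.098],[0,0,0],-1],[[-0.14,0.004,0.098],[0,0,0],-1],[[-0.16,0.004,0.098],[0,0,0],-1],[[-0.18,0.004,0.098],[0,0,0],-1]])

```text
t: 3.92
ee_pos: [584.1, -75.7, 21.0]
orientation: [2.112, 2.326, 0.0]
ft_force: [0.5, 2.4, 0.8]
width: 0.4
grasp_force: 0.7
```

>>> step_arm(deltas=[[[-0.007,0,0],[0,0,0],-1],[[-0.013,0,0],[0,0,0],-1],[[-0.02,0,0],[0,0,0],-1]])

```text
t: 4.17
ee_pos: [584.2, -77.6, 20.9]
orientation: [-2.112, -2.32, -0.005]
ft_force: [1.1, 34.2, 8.7]
width: 0.4
grasp_force: 17.0
```

Run:
```python
from h import *
go()
t=get_image("top");crop(t,340,190,440,265,7,"dr1.png")
```

```text
t 4.2 at [584.2 -77.6  20.9] yaw 1.665 F [ 1.1 34.2  8.7] M [ 5.66 -0.18  0.06] w 0.4 g 17.0 q6 -0.25
```

View pics/dr1.png

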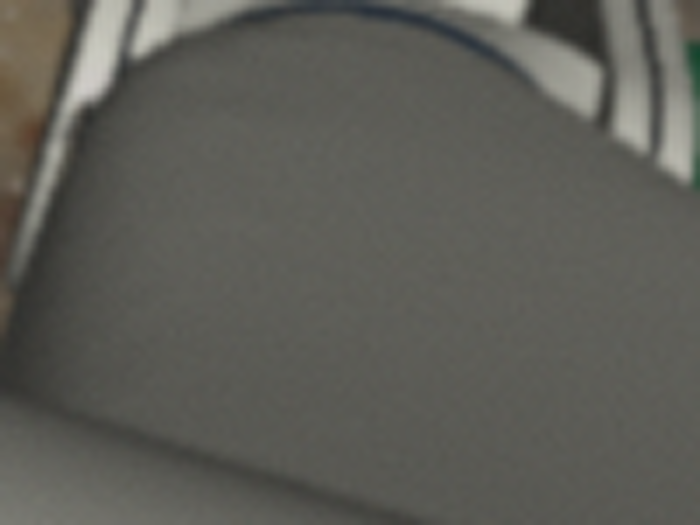

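The picture shows only the arm covering the drawer. The 34 N hard stop says the drawer is home; I'll check it again once the arm has backed off. Next, the handle.

>>> step_arm(deltas=[[[0.05,0,0],[0,0,0],-1],[[0.12,0,0],[0,0,0],-1],[[0.2,0,-0.1],[0,0,0],-1],[[0.25,0,-0.33],[0,0,0],-1],[[0.25,0,-0.33],[0,0,0],-1],[[0.25,0,-0.33],[0,0,0],-1]])

```text
t: 4.72
ee_pos: [580.6, -5.3, 125.1]
orientation: [2.105, 2.323, 0.008]
ft_force: [0.4, -0.8, 0.3]
width: 0.4
grasp_force: 0.0
```

Run:
```python
from h import *
go((526.3,143.2,100,.063),(526.3,143.2,5,.063))
```

```text
t 4.7 at [580.6  -5.3 125.1] yaw 1.669 F [ 0.4 -0.8  0.3] M [-0.05 -0.15 -0.  ] w 0.4 g 0.0 q6 -0.13
-> [ 0.5104 -0.1322  0.082 ] [ 0.005  -0.0038  1.0707]
-> [ 0.     -0.      0.3167] [0. 0. 0.]
```

>>> step_arm(deltas=[[[0.51,-0.132,0.08],[0,0,0.8],1],[[0.51,-0.132,0.08],[0,0,0.8],1],[[0.51,-0.132,0.08],[0,0,0.8],1],[[0.51,-0.132,0.08],[0,0,0.8],1],[[0.51,-0.132,0.08],[0,0,0.8],1],[[0.51,-0.132,0.08],[0,0,0.8],1],[[0.51,-0.132,0.08],[0,0,0.8],1],[[0.51,-0.132,0.08],[0,0,0.8],1],[[0.51,-0.132,0.08],[0,0,0.8],1],[[0.51,-0.132,0.08],[0,0,0.8],1],[[0.51,-0.132,0.08],[0,0,0.8],1]])

```text
t: 5.63
ee_pos: [522.7, 141.7, 95.0]
orientation: [3.057, 0.721, -0.002]
ft_force: [-0.6, 0.5, 0.5]
width: 70.3
grasp_force: 0.0
```

>>> step_arm(deltas=[[[0,0,0],[0,0,0.27],1],[[0,0,0],[0,0,0.27],1],[[0,0,0],[0,0,0.27],1],[[0,0,0],[0,0,0.27],1]])

```text
t: 5.97
ee_pos: [522.9, 141.7, 95.2]
orientation: [3.14, 0.094, -0.001]
ft_force: [-0.5, 0.6, 0.8]
width: 88.1
grasp_force: 0.0
```

Run:
```python
from h import *
go((526.3,143.2,5,.063))
t=get_image("top");s=get_image("side")
f=lambda im,x,y,w,h,k:cv2.resize(im["pixels"][y:y+h,x:x+w,::-1],None,fx=k,fy=k,interpolation=cv2.INTER_CUBIC)
cv2.imwrite("pics/gr.png",np.hstack([f(t,240,160,100,120,4),f(s,270,140,100,120,4)]))
```

```text
t 6.0 at [522.9 141.7  95.2] yaw 0.06 F [-0.5  0.6  0.8] M [ 0.05  0.   -0.02] w 88.1 g 0.0 q6 1.75
-> [ 0.012  -0.0044  0.3008] [ 0.0003  0.0005 -0.0022]
```

View pics/gr.png

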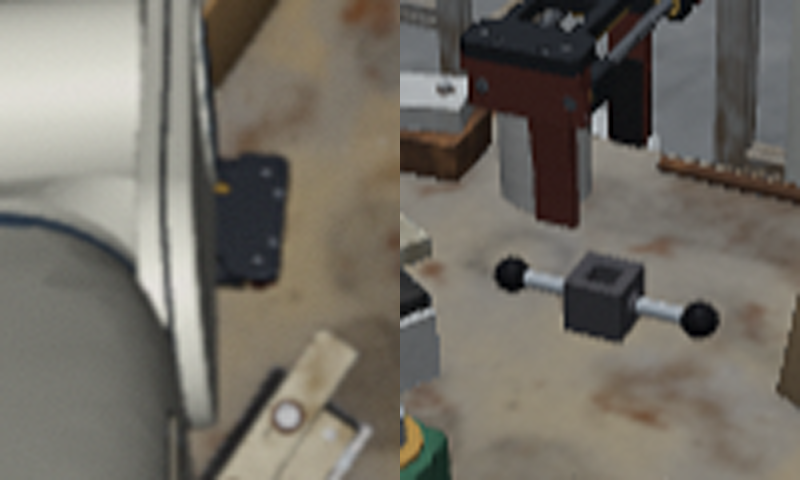

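Side view: the handle is where it was, with a ball at (344,219), and the near finger hangs straight above-left of it. Down and grip.

>>> step_arm(deltas=[[[0.012,-0.004,0.1],[0,0,0],1],[[0.012,-0.004,0.2],[0,0,0],1],[[0.012,-0.004,0.26],[0,0,0],1],[[0.012,-0.004,0.298],[0,0,0],1],[[0.012,-0.004,0.298],[0,0,0],1],[[0.012,-0.004,0.298],[0,0,0],-1],[[0.012,-0.004,0.298],[0,0,0],-1],[[0.012,-0.004,0.298],[0,0,0],-1],[[0.012,-0.004,0.298],[0,0,0],-1],[[0.012,-0.004,0.298],[0,0,0],-1],[[0.012,-0.004,0.298],[0,0,0],-1],[[0.012,-0.004,0.298],[0,0,0],-1],[[0.012,-0.004,0.298],[0,0,0],-1],[[0.012,-0.004,0.298],[0,0,0],-1],[[0.012,-0.004,0.298],[0,0,0],-1],[[0.012,-0.004,0.298],[0,0,0],-1]])

```text
t: 7.4
ee_pos: [526.8, 143.4, 6.6]
orientation: [3.14, 0.098, 0.0]
ft_force: [-0.2, -0.3, 3.9]
width: 35.8
grasp_force: 30.0
```

>>> step_arm(deltas=[[[0,0,-0.1],[0,0,0],-1],[[0,0,-0.3],[0,0,0],-1],[[0,0,-0.4],[0,0,0],-1],[[0,0,-0.5],[0,0,0],-1],[[0,0,-0.6],[0,0,0],-1],[[0,0,-0.7],[0,0,0],-1],[[0,0,-0.8],[0,0,0],-1],[[0,0,-0.85],[0,0,0],-1],[[0,0,-0.85],[0,0,0],-1],[[0,0,-0.85],[0,0,0],-1]])

```text
t: 8.23
ee_pos: [526.5, 143.5, 261.2]
orientation: [-3.14, -0.098, -0.001]
ft_force: [-0.7, -0.3, -3.7]
width: 35.8
grasp_force: 30.0
```

Run:
```python
from h import *
go((592,-171,250,1.44),(592,-171,215,1.44))
t=get_image("top");s=get_image("side")
f=lambda im,x,y,w,h,k:cv2.resize(im["pixels"][y:y+h,x:x+w,::-1],None,fx=k,fy=k,interpolation=cv2.INTER_CUBIC)
cv2.imwrite("pics/gr2.png",np.hstack([f(t,350,160,100,150,4),f(s,200,100,150,150,4)])[:,:800])
```

```text
t 8.2 at [526.5 143.5 261.2] yaw 0.062 F [-0.7 -0.3 -3.7] M [0.01 0.05 0.04] w 35.8 g 30.0 q6 1.75
-> [0.1527 1.06   0.0371] [ 1.000e-04 -3.000e-04 -9.184e-01]
-> [ 0.     -0.      0.1167] [0. 0. 0.]
```

View pics/gr2.png

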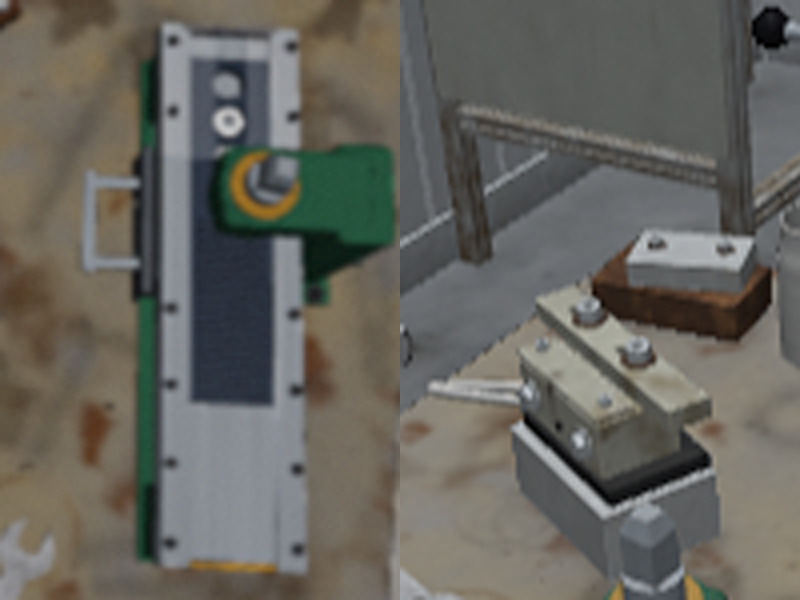

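The drawer is shut: its front plate is flush at (145,220). The handle is gripped at width 35.8. Carrying it to above the screw.

>>> step_arm(deltas=[[[0.08,0.53,0.02],[0,0,-0.46],-1],[[0.08,0.53,0.02],[0,0,-0.46],-1],[[0.08,0.53,0.02],[0,0,-0.46],-1],[[0.08,0.53,0.02],[0,0,-0.46],-1],[[0.08,0.53,0.02],[0,0,-0.46],-1],[[0.153,0.95,0.037],[0,0,-0.918],-1],[[0.153,0.95,0.037],[0,0,-0.918],-1],[[0.153,0.95,0.037],[0,0,-0.918],-1],[[0.153,0.95,0.037],[0,0,-0.918],-1],[[0.153,0.95,0.037],[0,0,-0.918],-1],[[0.153,0.95,0.037],[0,0,-0.918],-1],[[0.153,0.95,0.037],[0,0,-0.918],-1],[[0.153,0.95,0.037],[0,0,-0.918],-1],[[0.153,0.95,0.037],[0,0,-0.918],-1]])

```text
t: 9.5
ee_pos: [589.3, -137.9, 248.3]
orientation: [-2.363, -2.066, 0.003]
ft_force: [0.1, -0.1, -2.9]
width: 35.9
grasp_force: 30.0
```

Run:
```python
from h import *
go((592,-171,250,1.44),(592,-171,215,1.44))
```

```text
t 9.5 at [ 589.3 -137.9  248.3] yaw 1.437 F [ 0.1 -0.1 -2.9] M [-0.07 -0.11  0.04] w 35.9 g 30.0 q6 -0.12
-> [-0.1082  0.0235 -0.0059] [-0.0022 -0.0003 -0.002 ]
-> [ 0.     -0.      0.1167] [0. 0. 0.]
```

>>> step_arm(deltas=[[[-0.108,0.0235,-0.006],[0,0,0],-1],[[-0.108,0.0235,-0.006],[0,0,0],-1],[[-0.108,0.0235,0.05],[0,0,0],-1],[[-0.108,0.0235,0.1],[0,0,0],-1],[[-0.108,0.0235,0.113],[0,0,0],-1],[[-0.108,0.0235,0.113],[0,0,0],-1],[[-0.108,0.0235,0.113],[0,0,0],-1]])

```text
t: 10.08
ee_pos: [592.9, -171.0, 216.2]
orientation: [-2.363, -2.07, 0.001]
ft_force: [-0.3, -1.2, -2.6]
width: 35.7
grasp_force: 30.0
```

Run:
```python
from h import *
go((592,-171,206,1.44))
s=get_image("side");crop(s,200,160,350,280,5.3,"fit.png")
```

```text
t 10.1 at [ 592.9 -171.   216.2] yaw 1.439 F [-0.3 -1.2 -2.6] M [-0.   -0.11  0.05] w 35.7 g 30.0 q6 -0.17
-> [-0.0006 -0.0031  0.034 ] [-0.0005 -0.0001 -0.0008]
```

View pics/fit.png

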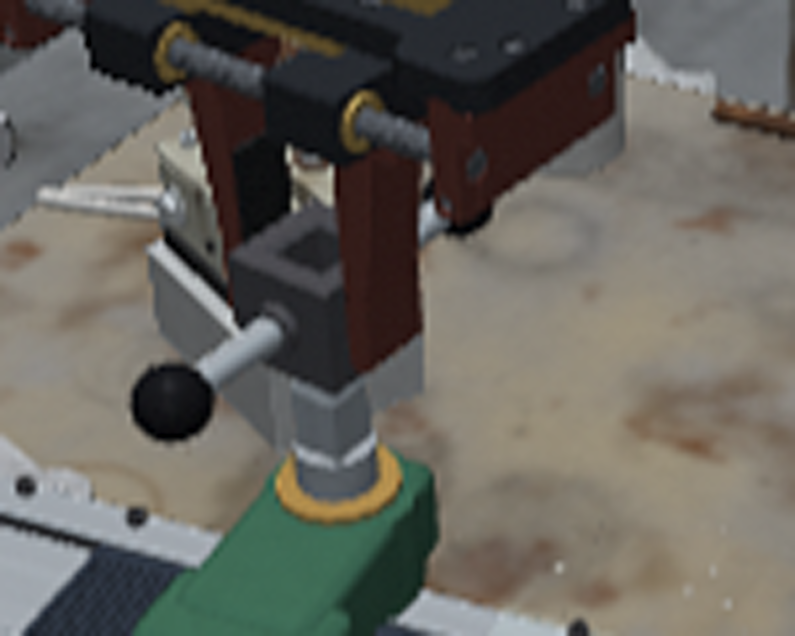

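The hub sits squarely over the square end: hub centre u≈330, square centre u≈334, matching orientation. Lowering gently.

>>> step_arm(deltas=[[[-0.001,-0.003,0.01],[0,0,0],-1],[[-0.001,-0.003,0.02],[0,0,0],-1],[[-0.001,-0.003,0.034],[0,0,0],-1],[[-0.001,-0.003,0.04],[0,0,0],-1],[[-0.001,-0.003,0.04],[0,0,0],-1]])

```text
t: 10.55
ee_pos: [591.7, -171.2, 203.8]
orientation: [-2.362, -2.07, 0.001]
ft_force: [0.1, 0.2, -2.2]
width: 36.1
grasp_force: 30.0
```

>>> step_arm(deltas=[[[0,0,0.01],[0,0,0],-1],[[0,0,0.02],[0,0,0],-1],[[0,0,0.027],[0,0,0],-1],[[0,0,0.027],[0,0,0],-1]])

```text
t: 10.88
ee_pos: [591.7, -171.2, 195.6]
orientation: [-2.362, -2.07, 0.001]
ft_force: [-0.0, -0.1, -3.5]
width: 35.8
grasp_force: 30.0
```

Run:
```python
from h import *
go((592,-171,183,1.44))
```

```text
t 10.9 at [ 591.7 -171.2  195.6] yaw 1.439 F [-0.  -0.1 -3.5] M [-0.08 -0.1   0.08] w 35.8 g 30.0 q6 -0.17
-> [0.0008 0.0009 0.0421] [-0.0006 -0.0001 -0.0005]
```

>>> step_arm(deltas=[[[0,0,0.01],[0,0,0],-1],[[0,0,0.02],[0,0,0],-1],[[0,0,0.03],[0,0,0],-1],[[0,0,0.04],[0,0,0],-1],[[0,0,0.046],[0,0,0],-1],[[0,0,0.046],[0,0,0],-1]])

```text
t: 11.38
ee_pos: [591.7, -171.2, 181.9]
orientation: [-2.362, -2.07, 0.001]
ft_force: [-0.6, -1.3, -3.6]
width: 35.8
grasp_force: 30.0
```

Run:
```python
from h import *
go()
```

```text
t 11.4 at [ 591.7 -171.2  181.9] yaw 1.439 F [-0.6 -1.3 -3.6] M [-0.04 -0.1  -0.01] w 35.8 g 30.0 q6 -0.17
```

>>> step_arm(deltas=[[[0,0,0.005],[0,0,0],-1],[[0,0,0.005],[0,0,0],-1],[[0,0,0.0],[0,0,0],0.3],[[0,0,0],[0,0,0],0.3],[[0,0,0],[0,0,0],0.3],[[0,0,0],[0,0,0],0.3],[[0,0,0],[0,0,0],0.3],[[0,0,-0.1],[0,0,0],0.3],[[0,0,-0.2],[0,0,0],0.3],[[0,0,-0.25],[0,0,0],-1],[[0,0,-0.25],[0,0,0],-1]])

```text
t: 12.3
ee_pos: [594.2, -172.0, 261.6]
orientation: [2.358, 2.067, 0.006]
ft_force: [0.0, 0.1, 0.7]
width: 47.1
grasp_force: 0.0
```

Run:
```python
from h import *
o=P(-85,0);print(o)
go((*o,258,.097),(*o,95,.097),(*o,80,.097))
```

```text
[ 507.39956906 -179.23207655]
t 12.3 at [ 594.2 -172.   261.6] yaw 1.439 F [0.  0.1 0.7] M [-0.06 -0.08 -0.06] w 47.1 g 0.0 q6 -0.17
-> [-0.062  -0.2839  0.01  ] [ 0.0044 -0.0025  0.8949]
-> [ 0.     -0.      0.5433] [0. 0. 0.]
-> [ 0.   -0.    0.05] [0. 0. 0.]
```

>>> step_arm(deltas=[[[-0.062,-0.284,0.01],[0,0,0.895],-1],[[-0.062,-0.284,0.01],[0,0,0.895],-1],[[-0.062,-0.284,0.01],[0,0,0.895],-1],[[-0.062,-0.284,0.01],[0,0,0.895],-1],[[-0.062,-0.284,0.01],[0,0,0.895],-1],[[-0.062,-0.284,0.01],[0,0,0.895],-1],[[-0.062,-0.284,0.01],[0,0,0.895],-1],[[-0.062,-0.284,0.01],[0,0,0.895],-1],[[-0.062,-0.284,0.01],[0,0,0.895],-1],[[-0.062,-0.284,0.01],[0,0,0.895],-1],[[-0.062,-0.284,0.01],[0,0,0.895],-1],[[-0.062,-0.284,0.01],[0,0,0.895],-1],[[-0.062,-0.284,0.01],[0,0,0.895],-1]])

```text
t: 13.38
ee_pos: [504.7, -178.4, 253.6]
orientation: [-3.137, -0.157, 0.002]
ft_force: [0.4, 0.8, -0.4]
width: 0.3
grasp_force: 0.0
```

Run:
```python
from h import *
o=P(-85,0)
go((*o,100,.097),(*o,83,.097),(*P(-95,0),83,.097))
s=get_image("side");crop(s,145,180,345,325,4,"hd.png")
```

```text
t 13.4 at [ 504.7 -178.4  253.6] yaw 0.1 F [ 0.4  0.8 -0.4] M [ 0.03  0.02 -0.  ] w 0.3 g 0.0 q6 1.11
-> [0.0094 0.0039 0.5119] [-0.0004  0.0008  0.0018]
-> [ 0.     -0.      0.0567] [0. 0. 0.]
-> [-0.0333  0.      0.    ] [0. 0. 0.]
```

View pics/hd.png

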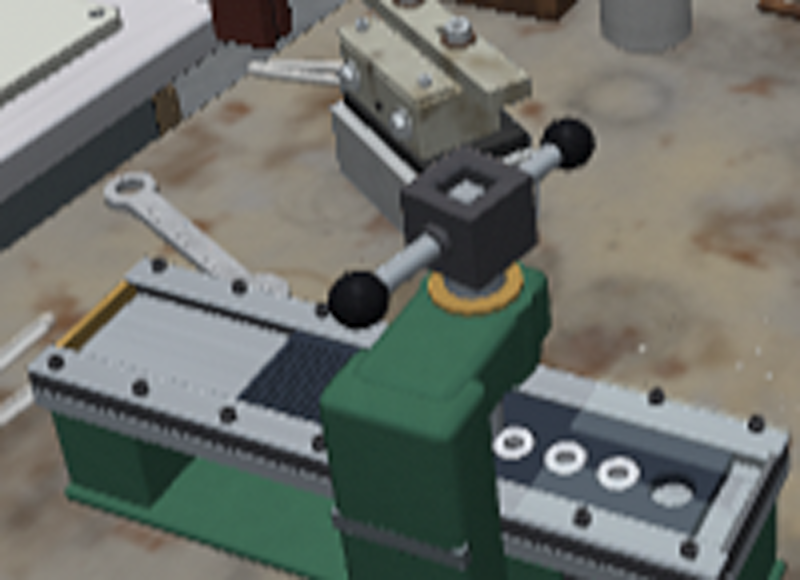

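The handle is fully seated on the collar at (477,220), with the bar across the channel. Bushes are at (514,443), (566,457) and (618,473). Now the strip.

>>> step_arm(deltas=[[[0.009,0.004,0.3],[0,0,0],-1],[[0.009,0.004,0.4],[0,0,0],-1],[[0.009,0.004,0.5],[0,0,0],-1],[[0.009,0.004,0.55],[0,0,0],-1],[[0.009,0.004,0.57],[0,0,0],-1],[[0.009,0.004,0.58],[0,0,0],-1],[[0.009,0.004,0.587],[0,0,0],-1],[[0.009,0.004,0.592],[0,0,0],-1],[[0.009,0.004,0.592],[0,0,0],-1]])

```text
t: 14.18
ee_pos: [507.6, -179.4, 78.6]
orientation: [-3.137, -0.155, 0.001]
ft_force: [-4.4, 2.4, 11.7]
width: 0.6
grasp_force: 6.1
```

```bash
cat >> h.py <<'E'
def meas(tag=""):
    s=get_image("side");px=s["pixels"];g=px.astype(int)
    bx=[]
    # white bushes in the channel beyond the ram
    m=((g.min(2)>175)&(g.max(2)-g.min(2)<30)).astype(np.uint8)
    hull=np.array([proj(s,[*P(*q),78]) for q in((2,-22),(112,-22),(112,22),(2,22))]).astype(np.int32)
    k=np.zeros_like(m);cv2.fillConvexPoly(k,hull,1)
    n,l,st,c=cv2.connectedComponentsWithStats(m*k)
    for i in range(1,n):
        if st[i,4]>=8:
            w=ray(s,c[i],78)[:2]-O;bx.append((round(float(w@[np.cos(YAW),np.sin(YAW)])-2.6,1),int(st[i,4])))
    # near end edge: profile along y=0
    gray=cv2.cvtColor(px,cv2.COLOR_RGB2GRAY).astype(np.float32)
    xs=np.arange(-200,0,.5);out=[]
    for y in(-14,-8,-2,4,10):
        uv=np.array([proj(s,[*P(x+2.6,y-2),78]) for x in xs],np.float32)
        p=cv2.remap(gray,uv[:,0].reshape(-1,1),uv[:,1].reshape(-1,1),cv2.INTER_LINEAR).ravel()
        d=np.convolve(p,np.r_[np.ones(8),-np.ones(8)]/8,"same");j=int(np.argmin(d[10:-10]))+10;out.append((float(xs[j]),round(float(d[j]),0)))
    print("bush x",sorted(bx),"near edge",out)
    return s
E
python3 - <<'E'
from h import *
go();meas()
E
```

```text
t 14.2 at [ 507.6 -179.4   78.6] yaw 0.099 F [-4.4  2.4 11.7] M [ 0.45  0.85 -0.04] w 0.6 g 6.1 q6 1.11
bush x [(11.1, 37), (35.0, 37), (58.9, 41)] near edge [(-113.0, -94.0), (-112.5, -88.0), (-112.5, -89.0), (-113.0, -95.0), (-113.5, -103.0)]
```

Run:
```python
from h import *
s=get_image("side")
hsv=cv2.cvtColor(s["pixels"],cv2.COLOR_RGB2HSV).astype(np.float32)
def prof(ch,x0,x1,y,z):
    xs=np.arange(x0,x1,1.);uv=np.array([proj(s,[*P(x,y),z]) for x in xs],np.float32)
    return xs,cv2.remap(hsv[:,:,ch],uv[:,0].reshape(-1,1),uv[:,1].reshape(-1,1),cv2.INTER_LINEAR).ravel()
for y in(-12,-2,8):
    xs,p=prof(1,-212,-188,y,70);print(y,"sat z70",p.astype(int))
    xs,p=prof(2,106,130,y,82.5);print(y,"val far z82.5",p.astype(int))
for y in(-36,36):
    xs,p=prof(2,106,130,y,82.5);print(y,"rail val",p.astype(int))
    xs,p=prof(2,-218,-196,y,82.5);print(y,"rail near",p.astype(int))
# screw collar/ring centre in orange
m=cv2.inRange(cv2.cvtColor(s["pixels"],cv2.COLOR_RGB2HSV),(12,120,120),(25,255,255));m[:,:230]=0;m[:,290:]=0
ys,xs=np.nonzero(m[230:280]);print(xs.min(),xs.max(),ys.min()+230,ys.max()+230,proj(s,[*P(0,0),162]))
```

```text
-12 sat z70 [141 155 162 161 152 139 126  75  33  19  18  21  21  21  20  20  20  19
  19  19  20  21  21  21]
-12 val far z82.5 [169 185 186 185 186 187 188 171 142 123 109  94  60  23  27  37  57  70
  77  60  46  43  41  41]
-2 sat z70 [139 141 143 147 151 140  95  45  27  16  18  20  33  37  32  59  73  60
  45  47  41  24   9  19]
-2 val far z82.5 [140 173 169 171 179 182 184 180 157 119 109 100  54  29  30  40  55  68
  71  59  47  42  85 119]
8 sat z70 [141 142 140 138 133 129 124 104  88  68  50  50  56  61  72  84 113 134
 132 129 127 126 126 129]
8 val far z82.5 [141 162 167 170 176 181 183 180 160 139 118  89  46  32  31  39  53  69
  77  85 122 145 145 144]
-36 rail val [117 131 169 185 183 182 181 181 181 182 180 167 114  61  31  43  61  73
  72  62  49  42  43  43]
-36 rail near [181 170 154 137 127 129 132 136 138 138 139 145 154 162 166 167 162 158
 115  66  51  45]
36 rail val [158 170 179 184 184 184 183 183 183 184 182 163 122 100  98 119 136 138
 139 139 139 140 141 141]
36 rail near [47 46 45 44 41 41 44 46 47 47 47 47 47 47 47 46 46 47 47 47 47 46]
252 275 246 257 [263.18131355 248.96601673]
```

Run:
```python
from h import *
c,sn=np.cos(YAW),np.sin(YAW)
def px_of(im,uv,z):
    w=ray(im,uv,z)[:2]-O;return np.round([w@[c,sn],w@[-sn,c]],1)
def edge(im,g,x0,x1,y,z):
    xs=np.arange(x0,x1,.25);uv=np.array([proj(im,[*P(x,y),z]) for x in xs],np.float32)
    p=cv2.remap(g,uv[:,0].reshape(-1,1),uv[:,1].reshape(-1,1),cv2.INTER_LINEAR).ravel();p=cv2.GaussianBlur(p.reshape(-1,1),(1,9),0).ravel()
    d=np.gradient(p);j=np.argmax(abs(d[6:-6]))+6;return round(float(xs[j]),1)
for nm,f in(("side","side0.png"),("side",None),("top","top0.png")):
    im=get_image(nm);a=cv2.imread("pics/"+f)[:,:,::-1].copy() if f else im["pixels"]
    g=a.min(2)
    m=(g>165).astype(np.uint8);hull=np.array([proj(im,[*P(*q),78]) for q in((4,-14),(70,-14),(70,14),(4,14))]).astype(np.int32)
    k=np.zeros_like(m);cv2.fillConvexPoly(k,hull,1)
    n,l,st,ce=cv2.connectedComponentsWithStats(m*k)
    print(nm,f,[px_of(im,ce[i],78).tolist() for i in range(1,n) if st[i,4]>6])
    gr=cv2.cvtColor(a,cv2.COLOR_RGB2GRAY).astype(np.float32);sat=cv2.cvtColor(a,cv2.COLOR_RGB2HSV)[:,:,1].astype(np.float32)
    print(" near end",[edge(im,gr,-135,-95,y,78) for y in(-16,-8,0,8,16)])
    print(" stop sat z70",[edge(im,sat,-212,-196,y,70) for y in(-16,-8,0,8)],"z80",[edge(im,sat,-216,-196,y,80) for y in(-16,-8,0,8)])
    print(" rail far",[edge(im,gr,108,126,y,82.5) for y in(-38,-34,34,38)],"near",[edge(im,gr,-216,-200,y,82.5) for y in(-38,-34,34,38)])
    print(" strip far",[edge(im,gr,88,112,y,78) for y in(-20,-16,16,20)])
```

```text
side side0.png [[10.9, -0.9], [35.2, -0.9], [59.0, -0.8]]
 near end [-112.8, -113.2, -113.2, -112.5, -112.8]
 stop sat z70 [-202.0, -205.8, -206.0, -205.0] z80 [-208.0, -197.8, -207.5, -207.8]
 rail far [118.5, 118.5, 118.0, 118.0] near [-214.5, -201.8, -207.5, -201.8]
 strip far [101.2, 101.2, 101.8, 100.8]
side None [[13.4, -1.4], [37.4, -1.3], [61.4, -1.3]]
 near end [-110.2, -110.8, -110.2, -122.2, -117.2]
 stop sat z70 [-202.0, -205.8, -201.2, -203.0] z80 [-208.0, -197.8, -207.2, -209.0]
 rail far [118.5, 118.5, 118.0, 118.0] near [-214.5, -201.8, -210.2, -202.5]
 strip far [104.2, 103.2, 103.8, 104.0]
top top0.png [[56.1, 0.9]]
 near end [-115.0, -115.0, -115.2, -116.0, -116.0]
 stop sat z70 [-205.8, -206.2, -206.5, -207.0] z80 [-205.5, -206.0, -206.2, -206.5]
 rail far [110.0, 109.8, 109.5, 109.5] near [-209.8, -209.0, -210.2, -210.2]
 strip far [110.0, 110.2, 110.2, 110.2]
```

>>> step_arm(deltas=[[[-0.01,0,0.003],[0,0,0],-1],[[-0.02,0,0.003],[0,0,0],-1],[[-0.03,0,0.003],[0,0,0],-1],[[-0.04,0,0.003],[0,0,0],-1],[[-0.047,0,0.003],[0,0,0],-1],[[-0.047,0,0.003],[0,0,0],-1],[[-0.047,0,0.003],[0,0,0],-1]])

```text
t: 15.02
ee_pos: [496.8, -180.6, 78.6]
orientation: [3.137, 0.154, 0.009]
ft_force: [3.0, 7.7, 13.1]
width: 0.2
grasp_force: 6.4
```

```bash
sed -i 's/-2\.6,1)/+0.4,1)/; s/x+2\.6,y-2/x-0.4,y-1/' h.py
python3 - <<'E'
from h import *
go();meas()
E
```

```text
t 15.0 at [ 496.8 -180.6   78.6] yaw 0.098 F [ 3.   7.7 13.1] M [ 1.37 -0.57  0.01] w 0.2 g 6.4 q6 1.1
bush x [(8.3, 13), (27.0, 36), (51.4, 41)] near edge [(-121.0, -91.0), (-121.0, -89.0), (-121.0, -86.0), (-120.5, -90.0), (-122.0, -117.0)]
```

>>> step_arm(deltas=[[[-0.004,0,0],[0,0,0],-1],[[-0.008,0,0],[0,0,0],-1],[[-0.0105,0,0],[0,0,0],-1],[[-0.0105,0,0],[0,0,0],-1],[[-0.0105,0,0],[0,0,0],-1]])

```text
t: 15.48
ee_pos: [494.1, -180.9, 78.6]
orientation: [3.137, 0.154, 0.01]
ft_force: [4.7, 8.2, 11.5]
width: 0.3
grasp_force: 6.0
```

Run:
```python
from h import *
go();meas()
```

```text
t 15.5 at [ 494.1 -180.9   78.6] yaw 0.098 F [ 4.7  8.2 11.5] M [ 1.54 -0.8  -0.01] w 0.3 g 6.0 q6 1.1
bush x [(6.4, 9), (24.3, 36), (48.3, 36)] near edge [(-123.5, -91.0), (-123.5, -95.0), (-123.5, -90.0), (-124.0, -89.0), (-125.0, -106.0)]
```

>>> step_arm(deltas=[[[0,0,-0.02],[0,0,0],-1],[[0,0,-0.15],[0,0,0],-1],[[0,0,-0.3],[0,0,0],-1],[[0,0,-0.45],[0,0,0],-1],[[0,0,-0.6],[0,0,0],-1],[[0,0,-0.6],[0,0,0],-1],[[0,0,-0.6],[0,0,0],0.3]])

```text
t: 16.12
ee_pos: [492.6, -182.1, 260.3]
orientation: [3.134, 0.154, 0.011]
ft_force: [0.1, -1.2, -0.2]
width: 3.8
grasp_force: 0.0
```

Run:
```python
from h import *
meas()
go((592,-171,255,1.44),(592,-171,182,1.44))
```

```text
bush x [(6.4, 9), (24.4, 37), (48.5, 40), (92.6, 8)] near edge [(-123.5, -96.0), (-124.0, -89.0), (-123.5, -92.0), (-124.0, -88.0), (-123.5, -90.0)]
t 16.2 at [ 491.2 -181.5  257.5] yaw 0.098 F [-0.9  0.5  0.1] M [ 0.02  0.01 -0.03] w 8.0 g 0.0 q6 1.1
-> [ 0.3379 -0.002   0.0094] [ 2.200e-03 -8.000e-04 -8.948e-01]
-> [ 0.     -0.      0.2433] [0. 0. 0.]
```

>>> step_arm(deltas=[[[0.336,-0.002,0.01],[0,0,-0.895],0.3],[[0.336,-0.002,0.01],[0,0,-0.895],0.3],[[0.336,-0.002,0.01],[0,0,-0.895],0.3],[[0.336,-0.002,0.01],[0,0,-0.895],0.3],[[0.336,-0.002,0.01],[0,0,-0.895],0.3],[[0.336,-0.002,0.01],[0,0,-0.895],0.3],[[0.336,-0.002,0.01],[0,0,-0.895],0.3],[[0.336,-0.002,0.01],[0,0,-0.895],0.3],[[0.336,-0.002,0.01],[0,0,-0.895],0.3],[[0.336,-0.002,0.01],[0,0,-0.895],0.3],[[0.336,-0.002,0.01],[0,0,-0.895],0.3],[[0.336,-0.002,0.01],[0,0,-0.895],0.3],[[0.336,-0.002,0.01],[0,0,-0.895],0.3],[[0.336,-0.002,0.01],[0,0,-0.895],0.3]])

```text
t: 17.33
ee_pos: [590.3, -170.7, 251.4]
orientation: [-2.364, -2.066, 0.002]
ft_force: [0.2, -0.1, 0.2]
width: 56.9
grasp_force: 0.0
```

Run:
```python
from h import *
go((592,-171,182,1.44))
```

```text
t 17.3 at [ 590.3 -170.7  251.4] yaw 1.437 F [ 0.2 -0.1  0.2] M [-0.01 -0.07 -0.  ] w 56.9 g 0.0 q6 -0.17
-> [-0.0005  0.0065  0.2312] [-0.0018 -0.0003 -0.0022]
```

>>> step_arm(deltas=[[[0,0.006,0.1],[0,0,0],0.3],[[0,0.006,0.18],[0,0,0],0.3],[[0,0.006,0.225],[0,0,0],0.3],[[0,0.006,0.232],[0,0,0],0.3],[[0,0.006,0.232],[0,0,0],-1],[[0,0.006,0.232],[0,0,0],-1],[[0,0.006,0.232],[0,0,0],-1],[[0,0.006,0.232],[0,0,0],-1],[[0,0.006,0.232],[0,0,0],-1],[[0,0.006,0.232],[0,0,0],-1],[[0,0.006,0.232],[0,0,0],-1]])

```text
t: 18.25
ee_pos: [592.4, -171.1, 184.5]
orientation: [2.363, 2.071, -0.0]
ft_force: [-4.9, 0.8, 5.5]
width: 36.0
grasp_force: 30.0
```

>>> step_arm(deltas=[[[0,0,0],[0,0,0.05],-1],[[0,0,0],[0,0,0.1],-1],[[0,0,0],[0,0,0.15],-1],[[0,0,0],[0,0,0.2],-1],[[0,0,0],[0,0,0.25],-1],[[0,0,0],[0,0,0.3],-1]])

```text
t: 18.75
ee_pos: [592.2, -171.4, 184.5]
orientation: [2.768, 1.486, -0.001]
ft_force: [-5.3, -1.1, 6.4]
width: 35.8
grasp_force: 30.0
```

Run:
```python
from h import *
go((592,-171,182,.24))
```

```text
t 18.8 at [ 592.2 -171.4  184.5] yaw 0.986 F [-5.3 -1.1  6.4] M [-0.14  1.06  0.08] w 35.8 g 30.0 q6 0.29
-> [ 0.0006 -0.0014  0.0084] [1.000e-04 6.000e-04 4.971e-01]
```

>>> step_arm(deltas=[[[0,0,0],[0,0,0.05],-1],[[0,0,0],[0,0,0.1],-1],[[0,0,0],[0,0,0.15],-1],[[0,0,0],[0,0,0.2],-1],[[0,0,0],[0,0,0.25],-1],[[0,0,0],[0,0,0.3],-1]])

```text
t: 19.25
ee_pos: [592.0, -171.5, 184.5]
orientation: [3.029, 0.831, -0.002]
ft_force: [-6.8, 0.2, 6.8]
width: 35.9
grasp_force: 30.0
```

Run:
```python
from h import *
go((592,-171,182,.24))
```

```text
t 19.2 at [ 592.  -171.5  184.5] yaw 0.536 F [-6.8  0.2  6.8] M [-0.21  1.28  0.06] w 35.9 g 30.0 q6 0.74
-> [ 0.001  -0.0015  0.0085] [0.0002 0.0009 0.1971]
```

>>> step_arm(deltas=[[[0,0,0],[0,0,0.04],-1],[[0,0,0],[0,0,0.08],-1],[[0,0,0],[0,0,0.12],-1],[[0,0,0],[0,0,0.16],-1],[[0,0,0],[0,0,0.18],-1],[[0,0,0],[0,0,0.18],-1]])

```text
t: 19.75
ee_pos: [592.4, -170.7, 184.6]
orientation: [3.113, 0.423, -0.001]
ft_force: [-5.5, 2.8, 7.2]
width: 36.0
grasp_force: 30.9
```

Run:
```python
from h import *
go((592,-171,182,1.34))
meas()
```

```text
t 19.8 at [ 592.4 -170.7  184.6] yaw 0.27 F [-5.5  2.8  7.2] M [0.49 0.9  1.11] w 36.0 g 30.9 q6 1.0
-> [-0.0015  0.0007  0.0086] [-2.000e-04  3.000e-04 -7.133e-01]
bush x [(24.3, 36), (48.4, 38)] near edge [(-123.5, -95.0), (-124.0, -89.0), (-123.5, -91.0), (-124.0, -87.0), (-123.5, -90.0)]
```

>>> step_arm(deltas=[[[0,0,0],[0,0,-0.07],-1],[[0,0,0],[0,0,-0.14],-1],[[0,0,0],[0,0,-0.21],-1],[[0,0,0],[0,0,-0.28],-1],[[0,0,0],[0,0,-0.35],-1],[[0,0,0],[0,0,-0.42],-1],[[0,0,0],[0,0,-0.49],-1],[[0,0,0],[0,0,-0.56],-1],[[0,0,0],[0,0,-0.63],-1],[[0,0,0],[0,0,-0.7],-1],[[0,0,0],[0,0,-0.76],-1],[[0,0,0],[0,0,-0.8],-1],[[0,0,0],[0,0,-0.84],-1],[[0,0,0],[0,0,-0.88],-1],[[0,0,0],[0,0,-0.88],-1]])

```text
t: 21.05
ee_pos: [592.5, -169.7, 184.6]
orientation: [-2.196, -2.244, -0.002]
ft_force: [-5.6, 5.9, 6.4]
width: 36.4
grasp_force: 29.5
```

Run:
```python
from h import *
go()
```

```text
t 21.1 at [ 592.5 -169.7  184.6] yaw 1.592 F [-5.6  5.9  6.4] M [ 1.04  0.83 -0.04] w 36.4 g 29.5 q6 -0.32
```

>>> step_arm(deltas=[[[0,0,0],[0,0,-0.03],-1],[[0,0,0],[0,0,-0.045],-1],[[0,0,0],[0,0,-0.045],-1]])

```text
t: 21.3
ee_pos: [592.4, -169.7, 184.6]
orientation: [-2.122, -2.314, -0.002]
ft_force: [-5.0, 6.1, 7.4]
width: 36.1
grasp_force: 29.5
```

Run:
```python
from h import *
go()
s=get_image("side");crop(s,180,170,330,285,5,"up.png")
```

```text
t 21.3 at [ 592.4 -169.7  184.6] yaw 1.658 F [-5.   6.1  7.4] M [ 1.15  0.88 -0.06] w 36.1 g 29.5 q6 -0.39
```

View pics/up.png

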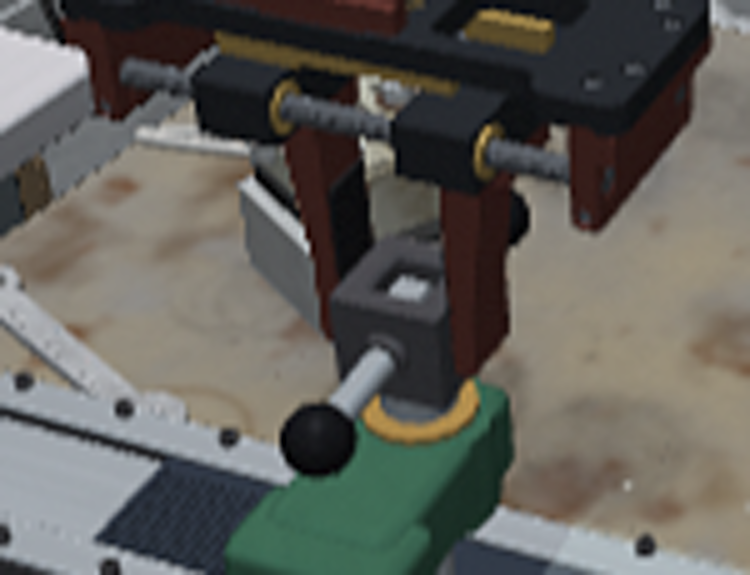

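The picture shows the handle seated with the bar back near its starting direction. There's no hard stop yet, so I'll turn a little further to feel it.

>>> step_arm(deltas=[[[0,0,0],[0,0,-0.03],-1],[[0,0,0],[0,0,-0.06],-1],[[0,0,0],[0,0,-0.06],-1]])

```text
t: 21.6
ee_pos: [591.9, -170.2, 184.6]
orientation: [-2.014, -2.409, -0.0]
ft_force: [-7.2, 4.0, 8.0]
width: 36.1
grasp_force: 29.5
```

Run:
```python
from h import *
go();s=meas();crop(s,180,170,330,285,5,"up2.png")
```

```text
t 21.6 at [ 591.9 -170.2  184.6] yaw 1.749 F [-7.2  4.   8. ] M [ 0.72  1.2  -0.06] w 36.1 g 29.5 q6 -0.48
bush x [(24.3, 36), (48.3, 39), (92.5, 9)] near edge [(-123.0, -96.0), (-124.0, -89.0), (-123.5, -91.0), (-124.0, -88.0), (-123.5, -91.0)]
```

```bash
cat >> h.py <<'E'
def hyaw(s=None):
    s=s or get_image("side");a=s["pixels"];m=(a.max(2)<45).astype(np.uint8)
    c=proj(s,[592,-171,192]);x0,y0=int(c[0])-50,int(c[1])-5
    sub=np.zeros_like(m);sub[y0:y0+55,x0:x0+75]=m[y0:y0+55,x0:x0+75];sub=cv2.morphologyEx(sub,cv2.MORPH_OPEN,np.ones((5,5),np.uint8))
    n,l,st,ce=cv2.connectedComponentsWithStats(sub)
    for i in range(1,n):
        w=ray(s,ce[i],192)[:2]-O;print("ball",np.round(ce[i],1),st[i,4],"r",round(float(np.hypot(*w)),1),"bar yaw",round(float(np.arctan2(-w[1],-w[0])),3))
E
python3 - <<'E'
from h import *
hyaw()
im=get_image("side")
for f in("up.png",):
    a=cv2.imread("pics/"+f)[:,:,::-1];im2=dict(im);b=np.full((400,640,3),255,np.uint8);b[170:285,180:330]=cv2.resize(a,(150,115),interpolation=cv2.INTER_AREA);im2["pixels"]=b;hyaw(im2)
a=cv2.imread("pics/hd.png")[:,:,::-1];im2=dict(im);b=np.full((400,640,3),255,np.uint8);b[180:325,145:345]=cv2.resize(a,(200,145),interpolation=cv2.INTER_AREA);im2["pixels"]=b;hyaw(im2)
E
```

```text
ball [277.7 231.6] 45 r 24.9 bar yaw -2.45
ball [246.4 258.6] 166 r 60.4 bar yaw 1.8
ball [277.4 232.9] 64 r 24.3 bar yaw -2.584
ball [243.4 257.7] 166 r 59.7 bar yaw 1.717
ball [267.5 239.7] 346 r 18.4 bar yaw 2.666
ball [248.4 233.4] 35 r 20.5 bar yaw 0.433
ball [234.4 254.6] 158 r 59.8 bar yaw 1.452
```

View pics/up2.png

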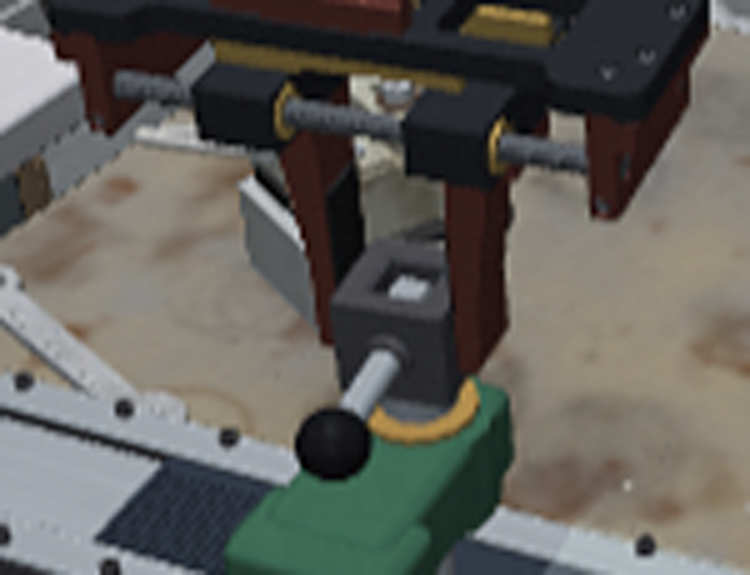

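The handle now stands at bar yaw ≈1.80 with no stop felt. I'll compare the ram's height in pixels with the earlier image.

Run:
```python
from h import *
im=get_image("side")
imgs=[("start",cv2.imread("pics/side0.png")[:,:,::-1]),("now",im["pixels"])]
print([np.round(proj(im,[592,-171,z]),1).tolist() for z in(119,100,82.5,78)])
for n,a in imgs:
    g=a.astype(int)
    print(n)
    for v in range(276,304,2): print(v,g[v,262:278].mean(1).astype(int))
```

```text
[[265.3, 269.6], [266.2, 278.4], [267.0, 286.2], [267.3, 288.2]]
start
276 [ 78  75  73  62  35  34  35  35  32  33  31  60  74 136 170 164]
278 [ 75  73  69  56  35  33  32  34  37  48  52  56  60  63  78 109]
280 [71 63 51 38 30 30 32 44 51 58 56 56 58 56 56 56]
282 [56 43 33 32 32 28 59 78 64 56 56 56 57 57 56 57]
284 [37 30 32 32 31 57 88 77 66 55 56 55 56 56 55 58]
286 [33 33 32 31 31 44 87 77 64 43 92 94 92 64 41 51]
288 [ 34  33  32  32  31  30  85  92 174 215 206 185 197 215 219 161]
290 [ 32  32  32  32  30  31 123 220 213  72  95 103  98  90 215 220]
292 [ 32  33  32  33  31  31 108 208 218 181 166 165 183 204 206 157]
294 [ 34  33  33  33  31  30  39  57 104 145 145 149 143  68  45  53]
296 [32 32 33 33 33 31 36 58 56 55 56 55 54 57 56 56]
298 [33 32 31 31 33 30 30 56 54 55 55 55 56 56 57 55]
300 [ 33  32  32  33  32  30  33 121 148 123 127  96  64  49  51  52]
302 [ 33  32  32  33  32  30  29  97 168 163 163 163 164 170 148 143]
now
276 [ 84  82  76  64  36  36  36  36  35  34  33  64  79 145 180 174]
278 [ 79  77  73  60  37  35  35  35  37  52  54  60  62  63  83 115]
280 [76 67 53 40 33 34 34 45 60 60 60 60 60 60 60 58]
282 [61 47 34 33 34 32 62 83 68 60 60 59 60 60 61 60]
284 [40 34 35 34 34 62 93 82 70 58 59 60 59 61 61 59]
286 [35 36 34 34 32 48 93 88 52 47 59 61 61 60 61 58]
288 [35 36 34 34 33 32 67 58 33 23 35 62 60 60 56 53]
290 [ 35  35  35  35  34  35  80  86  86  75  48  60  53  44 128 191]
292 [ 35  33  36  36  35  32  44  57  58  60  60  55  49 209 228 167]
294 [ 36  35  35  36  35  33  46  62  60  61  60  56  49 218 229 185]
296 [ 36  35  35  35  34  34  40  62  60  60  60  59  57  57 109 173]
298 [35 37 35 34 33 33 32 60 57 58 59 59 60 60 59 57]
300 [ 36  35  36  35  35  32  36 128 157 130 134 102  68  52  54  55]
302 [ 37  36  36  36  34  32  31 103 178 173 171 172 172 180 156 150]
```

>>> step_arm(deltas=[[[0,0,0],[0,0,0],0.3],[[0,0,0],[0,0,0],0.3],[[0,0,0],[0,0,0],0.3],[[0,0,0],[0,0,0],0.3],[[0,0,0],[0,0,0],0.3],[[0,0,-0.1],[0,0,0],0.3],[[0,0,-0.2],[0,0,0],0.3],[[0,0,-0.24],[0,0,0],-1],[[0,0,-0.24],[0,0,0],-1]])

```text
t: 22.55
ee_pos: [594.8, -171.7, 258.7]
orientation: [2.014, 2.404, 0.004]
ft_force: [0.0, 0.3, 0.8]
width: 47.0
grasp_force: 0.0
```

Run:
```python
from h import *
hyaw();meas()
o=P(-85,0)
go((*o,255,.097),(*o,92,.097))
```

```text
ball [272.2 236. ] 126 r 17.9 bar yaw -3.003
ball [246.1 259.1] 153 r 61.6 bar yaw 1.803
bush x [(24.6, 39), (48.4, 41), (72.4, 10), (101.2, 12), (101.5, 69)] near edge [(-123.0, -97.0), (-124.0, -90.0), (-123.5, -93.0), (-124.0, -89.0), (-123.5, -91.0)]
t 22.6 at [ 592.6 -171.1  254.8] yaw 1.747 F [-2.   0.3  0.7] M [-0.02 -0.07  0.02] w 38.9 g 0.0 q6 -0.48
-> [ 0.0229 -0.2844 -0.0005] [ 1.0000e-04 -0.0000e+00  1.0998e+00]
-> [ 0.     -0.      0.5433] [0. 0. 0.]
```

>>> step_arm(deltas=[[[0.023,-0.284,0],[0,0,0.95],-1],[[0.023,-0.284,0],[0,0,0.95],-1],[[0.023,-0.284,0],[0,0,0.95],-1],[[0.023,-0.284,0],[0,0,0.95],-1],[[0.023,-0.284,0],[0,0,0.95],-1],[[0.023,-0.284,0],[0,0,0.95],-1],[[0.023,-0.284,0],[0,0,0.95],-1],[[0.023,-0.284,0],[0,0,0.95],-1],[[0.023,-0.284,0],[0,0,0.95],-1],[[0.023,-0.284,0],[0,0,0.95],-1],[[0.023,-0.284,0],[0,0,0.95],-1],[[0.023,-0.284,0],[0,0,0.95],-1],[[0.023,-0.284,0],[0,0,0.95],-1]])

```text
t: 23.73
ee_pos: [506.6, -178.8, 253.2]
orientation: [-3.1, -0.5, 0.005]
ft_force: [0.3, 0.7, -0.1]
width: 0.2
grasp_force: 0.0
```

>>> step_arm(deltas=[[[0,0,0.1],[0,0,0.15],-1],[[0,0,0.2],[0,0,0.15],-1],[[0,0,0.3],[0,0,0.15],-1],[[0,0,0.4],[0,0,0.15],-1],[[0,0,0.48],[0,0,0.15],-1],[[0,0,0.52],[0,0,0.15],-1],[[0,0,0.52],[0,0,0.15],-1],[[0,0,0.52],[0,0,0.15],-1]])

```text
t: 24.4
ee_pos: [507.3, -179.1, 98.9]
orientation: [-3.137, -0.153, 0.003]
ft_force: [-0.1, 0.2, -0.2]
width: 0.6
grasp_force: 0.0
```

Run:
```python
from h import *
o=P(-88,0)
go((*o,77,.097))
s=meas()
t=get_image("top")
f=lambda im,x,y,w,h,k:cv2.resize(im["pixels"][y:y+h,x:x+w,::-1],None,fx=k,fy=k,interpolation=cv2.INTER_CUBIC)
cv2.imwrite("pics/mid.png",np.hstack([f(t,382,175,66,66,6),f(s,225,225,66,66,6)]))
```

```text
t 24.4 at [ 507.3 -179.1   98.9] yaw 0.098 F [-0.1  0.2 -0.2] M [-0.    0.07  0.06] w 0.6 g 0.0 q6 1.11
-> [-0.0096  0.0006  0.0729] [-0.0005  0.0011  0.0004]
bush x [(24.3, 36), (48.4, 37)] near edge [(-123.5, -94.0), (-124.0, -88.0), (-123.5, -89.0), (-124.0, -87.0), (-123.5, -89.0)]
```

View pics/mid.png

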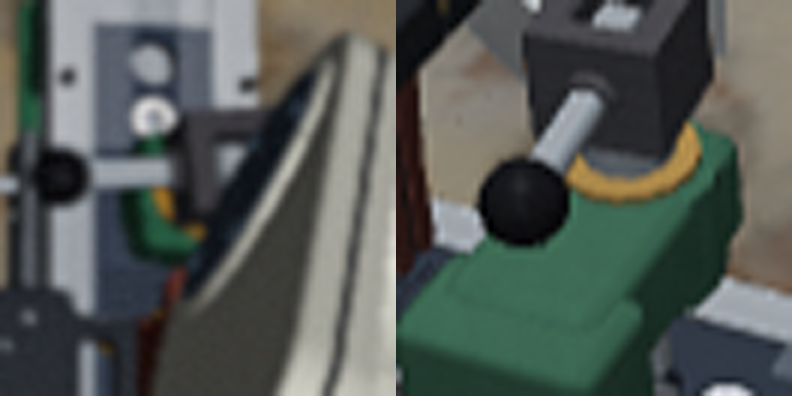

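The handle is down on the collar (side inset: hub bottom meets the collar at (620,165)). The top inset shows bush 3 at (152,117) and empty bore 4 at (152,65). Pressing and drawing the strip.

>>> step_arm(deltas=[[[-0.01,0,0.03],[0,0,0],-1],[[-0.01,0,0.055],[0,0,0],-1],[[-0.01,0,0.065],[0,0,0],-1],[[-0.01,0,0.073],[0,0,0],-1],[[-0.01,0,0.077],[0,0,0],-1],[[-0.02,0,0.08],[0,0,0],-1],[[-0.03,0,0.08],[0,0,0],-1],[[-0.04,0,0.08],[0,0,0],-1],[[-0.05,0,0.08],[0,0,0],-1],[[-0.06,0,0.08],[0,0,0],-1],[[-0.07,0,0.08],[0,0,0],-1],[[-0.08,0,0.08],[0,0,0],-1],[[-0.085,0,0.08],[0,0,0],-1],[[-0.085,0,0.08],[0,0,0],-1]])

```text
t: 25.67
ee_pos: [487.4, -181.3, 78.5]
orientation: [3.137, 0.15, 0.016]
ft_force: [7.6, 13.5, 21.6]
width: 0.4
grasp_force: 10.9
```

Run:
```python
from h import *
go();meas()
```

```text
t 25.7 at [ 487.4 -181.3   78.5] yaw 0.095 F [ 7.6 13.5 21.6] M [ 2.39 -1.33 -0.02] w 0.4 g 10.9 q6 1.09
bush x [(9.1, 26), (31.7, 38)] near edge [(-141.0, -91.0), (-142.5, -49.0), (-14.0, -29.0), (-139.0, -68.0), (-140.0, -91.0)]
```

>>> step_arm(deltas=[[[-0.01,-0.004,-0.003],[0,0,0],-1],[[-0.018,-0.008,-0.003],[0,0,0],-1],[[-0.026,-0.008,-0.003],[0,0,0],-1],[[-0.026,-0.008,-0.003],[0,0,0],-1],[[-0.026,-0.008,-0.003],[0,0,0],-1]])

```text
t: 26.13
ee_pos: [477.9, -181.1, 78.6]
orientation: [3.135, 0.152, 0.012]
ft_force: [2.9, 1.3, 16.4]
width: 0.4
grasp_force: 7.7
```

Run:
```python
from h import *
go();meas()
```

```text
t 26.1 at [ 477.9 -181.1   78.6] yaw 0.097 F [ 2.9  1.3 16.4] M [ 0.26 -0.51  0.03] w 0.4 g 7.7 q6 1.09
bush x [(4.0, 8), (21.9, 39)] near edge [(-150.0, -93.0), (-150.0, -74.0), (-148.5, -46.0), (-149.0, -60.0), (-150.0, -88.0)]
```

>>> step_arm(deltas=[[[0.006,0,0],[0,0,0],-1],[[0.011,0,0],[0,0,0],-1],[[0.015,0,0],[0,0,0],-1],[[0.015,0,0],[0,0,0],-1]])

```text
t: 26.52
ee_pos: [479.6, -180.5, 78.5]
orientation: [3.136, 0.153, 0.003]
ft_force: [-6.1, -1.1, 25.5]
width: 0.5
grasp_force: 12.7
```

Run:
```python
from h import *
go();meas()
```

```text
t 26.5 at [ 479.6 -180.5   78.5] yaw 0.097 F [-6.1 -1.1 25.5] M [-0.24  1.24 -0.03] w 0.5 g 12.7 q6 1.09
bush x [(5.6, 9), (23.3, 37)] near edge [(-148.5, -94.0), (-148.5, -72.0), (-14.0, -29.0), (-146.5, -41.0), (-148.5, -89.0)]
```

>>> step_arm(deltas=[[[0,0,-0.02],[0,0,0],-1],[[0,0,-0.15],[0,0,0],-1],[[0,0,-0.3],[0,0,0],-1],[[0,0,-0.45],[0,0,0],-1],[[0,0,-0.6],[0,0,0],0.3],[[0,0,-0.6],[0,0,0],0.3],[[0,0,-0.6],[0,0,0],0.3]])

```text
t: 27.15
ee_pos: [480.9, -180.4, 259.9]
orientation: [3.135, 0.152, 0.011]
ft_force: [0.8, -0.2, 0.1]
width: 17.1
grasp_force: 0.0
```

Run:
```python
from h import *
meas();hyaw()
go((592.2,-171,255,1.76))
```

```text
bush x [(5.4, 10), (23.7, 41), (68.3, 9)] near edge [(-148.5, -96.0), (-148.5, -93.0), (-148.5, -93.0), (-148.5, -89.0), (-148.5, -90.0)]
ball [272.2 236. ] 126 r 17.9 bar yaw -3.003
ball [246.1 259.1] 153 r 61.6 bar yaw 1.803
t 27.2 at [ 478.3 -179.4  255.5] yaw 0.097 F [-0.2  1.2  0. ] M [0.01 0.08 0.03] w 24.9 g 0.0 q6 1.09
-> [0.3806 0.009  0.0013] [-4.0000e-04  1.0000e-04 -1.1088e+00]
```

>>> step_arm(deltas=[[[0.381,0.009,0],[0,0,-0.95],0.3],[[0.381,0.009,0],[0,0,-0.95],0.3],[[0.381,0.009,0],[0,0,-0.95],0.3],[[0.381,0.009,0],[0,0,-0.95],0.3],[[0.381,0.009,0],[0,0,-0.95],0.3],[[0.381,0.009,0],[0,0,-0.95],0.3],[[0.381,0.009,0],[0,0,-0.95],0.3],[[0.381,0.009,0],[0,0,-0.95],0.3],[[0.381,0.009,0],[0,0,-0.95],0.3],[[0.381,0.009,0],[0,0,-0.95],0.3],[[0.381,0.009,0],[0,0,-0.95],0.3],[[0.381,0.009,0],[0,0,-0.95],0.3],[[0.381,0.009,0],[0,0,-0.95],0.3]])

```text
t: 28.33
ee_pos: [591.4, -170.8, 252.8]
orientation: [-2.27, -2.165, 0.004]
ft_force: [-0.3, -0.1, -0.6]
width: 56.7
grasp_force: 0.0
```

>>> step_arm(deltas=[[[0,0,0],[0,0,-0.158],0.3],[[0,0,0],[0,0,-0.158],0.3],[[0,0,0],[0,0,-0.158],0.3],[[0,0,0],[0,0,-0.158],0.3]])

```text
t: 28.67
ee_pos: [592.1, -171.0, 254.4]
orientation: [-2.007, -2.413, 0.002]
ft_force: [0.7, 0.1, 0.3]
width: 57.3
grasp_force: 0.0
```

Run:
```python
from h import *
go((592,-171,183.5,1.76))
```

```text
t 28.7 at [ 592.1 -171.   254.4] yaw 1.754 F [0.7 0.1 0.3] M [-0.01 -0.08  0.04] w 57.3 g 0.0 q6 -0.48
-> [-3.000e-04  2.000e-04  2.365e-01] [-0.0017 -0.0009 -0.0039]
```

>>> step_arm(deltas=[[[0,0,0.1],[0,0,0],0.3],[[0,0,0.18],[0,0,0],0.3],[[0,0,0.225],[0,0,0],0.3],[[0,0,0.234],[0,0,0],0.3],[[0,0,0.234],[0,0,0],0.3],[[0,0,0.234],[0,0,0],-1],[[0,0,0.234],[0,0,0],-1],[[0,0,0.234],[0,0,0],-1],[[0,0,0.234],[0,0,0],-1],[[0,0,0.234],[0,0,0],-1],[[0,0,0.234],[0,0,0],-1],[[0,0,0.234],[0,0,0],-1],[[0,0,0.234],[0,0,0],-1]])

```text
t: 29.75
ee_pos: [592.3, -171.5, 187.2]
orientation: [-2.004, -2.42, 0.001]
ft_force: [-5.2, -0.9, 6.3]
width: 35.9
grasp_force: 30.0
```

>>> step_arm(deltas=[[[0,0,0],[0,0,0.06],-1],[[0,0,0],[0,0,0.12],-1],[[0,0,0],[0,0,0.18],-1],[[0,0,0],[0,0,0.24],-1],[[0,0,0],[0,0,0.3],-1],[[0,0,0],[0,0,0.36],-1],[[0,0,0],[0,0,0.42],-1],[[0,0,0],[0,0,0.48],-1],[[0,0,0],[0,0,0.54],-1],[[0,0,0],[0,0,0.6],-1],[[0,0,0],[0,0,0.66],-1],[[0,0,0],[0,0,0.72],-1],[[0,0,0],[0,0,0.78],-1]])

```text
t: 30.83
ee_pos: [591.8, -171.6, 187.1]
orientation: [3.008, 0.905, -0.003]
ft_force: [-7.0, -1.5, 7.2]
width: 35.6
grasp_force: 30.0
```

Run:
```python
from h import *
go();meas()
```

```text
t 30.8 at [ 591.8 -171.6  187.1] yaw 0.584 F [-7.  -1.5  7.2] M [-0.23  1.2   0.02] w 35.6 g 30.0 q6 0.69
bush x [(23.4, 38)] near edge [(-148.5, -95.0), (-148.5, -92.0), (-148.5, -93.0), (-148.5, -86.0), (-148.5, -88.0)]
```

>>> step_arm(deltas=[[[0,0,0],[0,0,0.05],-1],[[0,0,0],[0,0,0.1],-1],[[0,0,0],[0,0,0.14],-1],[[0,0,0],[0,0,0.17],-1],[[0,0,0],[0,0,0.19],-1],[[0,0,0],[0,0,0.19],-1]])

```text
t: 31.38
ee_pos: [591.8, -170.9, 187.2]
orientation: [-3.105, -0.476, 0.003]
ft_force: [-6.7, 1.6, 7.8]
width: 36.3
grasp_force: 30.4
```

Run:
```python
from h import *
go();meas()
```

```text
t 31.4 at [ 591.8 -170.9  187.2] yaw 0.304 F [-6.7  1.6  7.8] M [0.39 1.17 0.95] w 36.3 g 30.4 q6 0.97
bush x [(23.6, 39)] near edge [(-148.5, -95.0), (-148.5, -91.0), (-148.5, -93.0), (-148.5, -88.0), (-148.5, -89.0)]
```

>>> step_arm(deltas=[[[0,0,0],[0,0,-0.07],-1],[[0,0,0],[0,0,-0.14],-1],[[0,0,0],[0,0,-0.21],-1],[[0,0,0],[0,0,-0.28],-1],[[0,0,0],[0,0,-0.35],-1],[[0,0,0],[0,0,-0.42],-1],[[0,0,0],[0,0,-0.49],-1],[[0,0,0],[0,0,-0.56],-1],[[0,0,0],[0,0,-0.63],-1],[[0,0,0],[0,0,-0.7],-1],[[0,0,0],[0,0,-0.77],-1],[[0,0,0],[0,0,-0.84],-1],[[0,0,0],[0,0,-0.9],-1],[[0,0,0],[0,0,-0.91],-1],[[0,0,0],[0,0,-0.91],-1]])

```text
t: 32.68
ee_pos: [592.4, -170.2, 187.2]
orientation: [-2.108, -2.327, -0.001]
ft_force: [-3.8, 4.4, 7.1]
width: 36.0
grasp_force: 29.8
```

Run:
```python
from h import *
go();s=meas();hyaw(s)
g=s["pixels"].astype(int)
for v in range(280,292,2): print(v,g[v,264:276].mean(1).astype(int))
```

```text
t 32.7 at [ 592.4 -170.2  187.2] yaw 1.669 F [-3.8  4.4  7.1] M [0.78 0.63 0.02] w 36.0 g 29.8 q6 -0.4
bush x [(23.7, 41)] near edge [(-148.5, -96.0), (-148.5, -93.0), (-148.5, -93.0), (-148.5, -88.0), (-148.5, -89.0)]
ball [277.5 231.9] 53 r 24.4 bar yaw -2.485
ball [242.8 257.5] 162 r 59.7 bar yaw 1.702
280 [53 38 33 34 33 46 61 60 60 60 60 61]
282 [35 34 34 32 62 82 68 59 61 60 60 60]
284 [36 33 33 62 93 81 70 57 61 60 61 60]
286 [35 33 34 48 94 85 57 43 54 62 60 60]
288 [33 34 33 34 94 80 56 31 39 61 61 58]
290 [ 34  35  34  35  80  85  86  82  58  59  51 101]
```

>>> step_arm(deltas=[[[0,0,0],[0,0,-0.03],-1],[[0,0,0],[0,0,-0.06],-1],[[0,0,0],[0,0,-0.06],-1]])

```text
t: 32.98
ee_pos: [592.0, -170.7, 187.1]
orientation: [-2.0, -2.421, 0.0]
ft_force: [-5.8, 2.0, 8.5]
width: 35.8
grasp_force: 29.8
```

Run:
```python
from h import *
go();s=meas();hyaw(s)
g=s["pixels"].astype(int)
for v in range(280,292,1): print(v,g[v,264:276].mean(1).astype(int))
```

```text
t 33.0 at [ 592.  -170.7  187.1] yaw 1.761 F [-5.8  2.   8.5] M [ 0.45  0.97 -0.02] w 35.8 g 29.8 q6 -0.49
bush x [(23.7, 41)] near edge [(-148.5, -96.0), (-148.5, -92.0), (-148.5, -93.0), (-148.5, -88.0), (-148.5, -89.0)]
ball [277.6 230.9] 41 r 25.0 bar yaw -2.383
ball [246.2 259. ] 153 r 61.3 bar yaw 1.803
280 [53 40 34 34 34 46 60 60 61 59 61 61]
281 [43 34 34 32 41 71 66 61 61 60 60 60]
282 [35 34 33 31 63 82 68 59 59 60 60 60]
283 [33 36 33 48 84 81 70 61 60 60 59 60]
284 [35 34 34 62 93 82 70 57 61 61 60 60]
285 [37 35 33 55 93 83 65 54 59 60 60 60]
286 [35 34 32 47 93 88 47 43 54 62 61 60]
287 [34 34 33 41 84 73 26 27 43 61 60 59]
288 [36 35 33 32 84 76 55 30 38 62 61 58]
289 [33 33 33 34 98 95 88 72 50 61 57 50]
290 [ 35  35  34  35  80  85  86  82  57  60  51 101]
291 [ 35  36  34  32  51  65  66  61  60  55  48 191]
```

>>> step_arm(deltas=[[[0,0,0],[0,0,0],0.3],[[0,0,0],[0,0,0],0.3],[[0,0,0],[0,0,0],0.3],[[0,0,0],[0,0,0],0.3],[[0,0,0],[0,0,0],0.3],[[0,0,-0.1],[0,0,0],0.3],[[0,0,-0.2],[0,0,0],0.3],[[0,0,-0.24],[0,0,0],-1],[[0,0,-0.24],[0,0,0],-1]])

```text
t: 33.78
ee_pos: [594.8, -171.9, 261.4]
orientation: [1.999, 2.416, 0.004]
ft_force: [1.5, -0.6, -0.5]
width: 47.2
grasp_force: 0.0
```

>>> step_arm(deltas=[[[0.023,-0.29,0],[0,0,0.95],-1],[[0.023,-0.29,0],[0,0,0.95],-1],[[0.023,-0.29,0],[0,0,0.95],-1],[[0.023,-0.29,0],[0,0,0.95],-1],[[0.023,-0.29,0],[0,0,0.95],-1],[[0.023,-0.29,0],[0,0,0.95],-1],[[0.023,-0.29,0],[0,0,0.95],-1],[[0.023,-0.29,0],[0,0,0.95],-1],[[0.023,-0.29,0],[0,0,0.95],-1],[[0.023,-0.29,0],[0,0,0.95],-1],[[0.023,-0.29,0],[0,0,0.95],-1],[[0.023,-0.29,0],[0,0,0.95],-1],[[0.023,-0.29,0],[0,0,0.95],-1]])

```text
t: 34.87
ee_pos: [505.3, -180.4, 256.4]
orientation: [-3.097, -0.519, 0.003]
ft_force: [0.0, -0.5, 1.3]
width: 0.6
grasp_force: 0.0
```

>>> step_arm(deltas=[[[0,0,0.1],[0,0,0.155],-1],[[0,0,0.2],[0,0,0.155],-1],[[0,0,0.3],[0,0,0.155],-1],[[0,0,0.4],[0,0,0.155],-1],[[0,0,0.48],[0,0,0.155],-1],[[0,0,0.52],[0,0,0.155],-1],[[0,0,0.52],[0,0,0.155],-1],[[0,0,0.52],[0,0,0.155],-1]])

```text
t: 35.53
ee_pos: [505.8, -180.6, 101.7]
orientation: [-3.137, -0.16, 0.002]
ft_force: [0.1, -0.5, 0.8]
width: 0.3
grasp_force: 0.0
```

Run:
```python
from h import *
go((*P(-88,1),77,.097));meas();hyaw()
```

```text
t 35.5 at [ 505.8 -180.6  101.7] yaw 0.102 F [ 0.1 -0.5  0.8] M [-0.01 -0.07  0.  ] w 0.3 g 0.0 q6 1.1
-> [-0.0042 -0.0075  0.0823] [-0.0004  0.0008  0.0034]
bush x [(23.6, 39)] near edge [(-148.5, -95.0), (-148.5, -92.0), (-148.5, -92.0), (-148.5, -87.0), (-148.5, -88.0)]
ball [222.8 237. ] 122 r 58.9 bar yaw 0.611
ball [272.3 236. ] 132 r 18.1 bar yaw -3.0
ball [245.9 258.4] 172 r 60.2 bar yaw 1.786
```

>>> step_arm(deltas=[[[-0.005,-0.007,0.03],[0,0,0],-1],[[-0.005,-0.007,0.06],[0,0,0],-1],[[-0.005,-0.007,0.072],[0,0,0],-1],[[-0.005,-0.007,0.08],[0,0,0],-1],[[-0.005,-0.007,0.086],[0,0,0],-1],[[-0.015,-0.007,0.087],[0,0,0],-1],[[-0.025,-0.007,0.087],[0,0,0],-1],[[-0.035,-0.007,0.087],[0,0,0],-1],[[-0.045,-0.009,0.087],[0,0,0],-1],[[-0.055,-0.011,0.087],[0,0,0],-1],[[-0.065,-0.013,0.087],[0,0,0],-1],[[-0.075,-0.013,0.087],[0,0,0],-1],[[-0.085,-0.013,0.087],[0,0,0],-1],[[-0.085,-0.013,0.087],[0,0,0],-1],[[-0.085,-0.013,0.087],[0,0,0],-1]])

```text
t: 36.88
ee_pos: [484.4, -180.9, 78.6]
orientation: [3.134, 0.159, 0.013]
ft_force: [2.6, -0.4, 16.8]
width: 0.4
grasp_force: 8.7
```

Run:
```python
from h import *
go();meas()
```

```text
t 36.9 at [ 484.4 -180.9   78.6] yaw 0.101 F [ 2.6 -0.4 16.8] M [-0.05 -0.52 -0.05] w 0.4 g 8.7 q6 1.09
bush x [(8.3, 16)] near edge [(-167.5, -87.0), (-167.5, -76.0), (-14.0, -29.0), (-14.0, -27.0), (-14.0, -29.0)]
```

>>> step_arm(deltas=[[[-0.006,0,0],[0,0,0],-1],[[-0.011,0,0],[0,0,0],-1],[[-0.016,0,0],[0,0,0],-1],[[-0.016,0,0],[0,0,0],-1],[[-0.016,0,0],[0,0,0],-1]])

```text
t: 37.35
ee_pos: [479.9, -181.4, 78.6]
orientation: [3.134, 0.159, 0.014]
ft_force: [3.9, 0.1, 16.9]
width: 0.6
grasp_force: 8.3
```

Run:
```python
from h import *
go();meas()
```

```text
t 37.4 at [ 479.9 -181.4   78.6] yaw 0.101 F [ 3.9  0.1 16.9] M [ 0.06 -0.7   0.01] w 0.6 g 8.3 q6 1.08
bush x [] near edge [(-172.0, -89.0), (-172.5, -68.0), (-14.0, -29.0), (-14.0, -29.0), (-14.0, -28.0)]
```

Near end at −172, as wanted. Lifting, and going back to the handle.

>>> step_arm(deltas=[[[0,0,-0.02],[0,0,0],-1],[[0,0,-0.15],[0,0,0],-1],[[0,0,-0.3],[0,0,0],-1],[[0,0,-0.45],[0,0,0],-1],[[0,0,-0.6],[0,0,0],0.3],[[0,0,-0.6],[0,0,0],0.3],[[0,0,-0.6],[0,0,0],0.3]])

```text
t: 37.98
ee_pos: [477.4, -180.7, 259.5]
orientation: [3.135, 0.159, 0.01]
ft_force: [0.3, 0.4, -1.1]
width: 16.9
grasp_force: 0.0
```

Run:
```python
from h import *
s=meas();hyaw(s)
go((592.2,-171,255,1.76))
g=s["pixels"].astype(int)
for v in range(284,296,2): print(v,g[v,264:276].mean(1).astype(int))
```

```text
bush x [(5.0, 9)] near edge [(-172.5, -97.0), (-172.5, -97.0), (-172.5, -91.0), (-172.0, -94.0), (-172.0, -92.0)]
ball [272.3 236. ] 132 r 18.1 bar yaw -3.0
ball [246.  258.9] 157 r 61.2 bar yaw 1.796
t 38.0 at [ 475.9 -180.1  256.8] yaw 0.101 F [ 0.  -0.3 -0.4] M [-0.01 -0.01  0.01] w 20.9 g 0.0 q6 1.08
-> [0.3886 0.0091 0.007 ] [ 1.9000e-03 -5.0000e-04 -1.1058e+00]
284 [36 35 34 62 93 82 69 58 60 59 62 60]
286 [ 36  34  33  46  90  83 141  64  56  60  60  60]
288 [ 35  34  32  32 105 194 233 180  42  60  60  60]
290 [ 35  35  32  39 176 236 214  91  53  58  53  42]
292 [ 36  36  33  34 115  95  52  57  60  54  24  20]
294 [ 35  34  35  32  45  61  61  60  61  55  59 142]
```

>>> step_arm(deltas=[[[0.389,0.009,0.005],[0,0,-0.95],0.3],[[0.389,0.009,0.005],[0,0,-0.95],0.3],[[0.389,0.009,0.005],[0,0,-0.95],0.3],[[0.389,0.009,0.005],[0,0,-0.95],0.3],[[0.389,0.009,0.005],[0,0,-0.95],0.3],[[0.389,0.009,0.005],[0,0,-0.95],0.3],[[0.389,0.009,0.005],[0,0,-0.95],0.3],[[0.389,0.009,0.005],[0,0,-0.95],0.3],[[0.389,0.009,0.005],[0,0,-0.95],0.3],[[0.389,0.009,0.005],[0,0,-0.95],0.3],[[0.389,0.009,0.005],[0,0,-0.95],0.3],[[0.389,0.009,0.005],[0,0,-0.95],0.3],[[0.389,0.009,0.005],[0,0,-0.95],0.3]])

```text
t: 39.12
ee_pos: [590.4, -170.3, 251.0]
orientation: [-2.265, -2.17, 0.004]
ft_force: [0.3, -0.7, -0.3]
width: 57.2
grasp_force: 0.0
```

>>> step_arm(deltas=[[[0,0,0],[0,0,-0.156],0.3],[[0,0,0],[0,0,-0.156],0.3],[[0,0,0],[0,0,-0.156],0.3],[[0,0,0],[0,0,-0.156],0.3]])

```text
t: 39.45
ee_pos: [591.1, -170.5, 252.6]
orientation: [-2.005, -2.415, 0.002]
ft_force: [-0.4, 0.5, 0.4]
width: 57.4
grasp_force: 0.0
```

Run:
```python
from h import *
go((592,-171,184,1.76))
```

```text
t 39.5 at [ 591.1 -170.5  252.6] yaw 1.756 F [-0.4  0.5  0.4] M [-0.06 -0.11  0.06] w 57.4 g 0.0 q6 -0.49
-> [-0.0024  0.0032  0.2287] [-0.0017 -0.0009 -0.0029]
```

>>> step_arm(deltas=[[[-0.002,0.003,0.1],[0,0,0],0.3],[[-0.002,0.003,0.18],[0,0,0],0.3],[[-0.002,0.003,0.22],[0,0,0],0.3],[[-0.002,0.003,0.228],[0,0,0],0.3],[[-0.002,0.003,0.228],[0,0,0],0.3],[[-0.002,0.003,0.228],[0,0,0],-1],[[-0.002,0.003,0.228],[0,0,0],-1],[[-0.002,0.003,0.228],[0,0,0],-1],[[-0.002,0.003,0.228],[0,0,0],-1],[[-0.002,0.003,0.228],[0,0,0],-1],[[-0.002,0.003,0.228],[0,0,0],-1],[[-0.002,0.003,0.228],[0,0,0],-1],[[-0.002,0.003,0.228],[0,0,0],-1]])

```text
t: 40.53
ee_pos: [592.3, -171.5, 187.2]
orientation: [-2.002, -2.421, 0.001]
ft_force: [-4.2, -1.1, 4.8]
width: 36.2
grasp_force: 30.0
```

>>> step_arm(deltas=[[[0,0,0],[0,0,0.06],-1],[[0,0,0],[0,0,0.12],-1],[[0,0,0],[0,0,0.18],-1],[[0,0,0],[0,0,0.24],-1],[[0,0,0],[0,0,0.3],-1],[[0,0,0],[0,0,0.36],-1],[[0,0,0],[0,0,0.42],-1],[[0,0,0],[0,0,0.48],-1],[[0,0,0],[0,0,0.54],-1],[[0,0,0],[0,0,0.6],-1],[[0,0,0],[0,0,0.66],-1],[[0,0,0],[0,0,0.72],-1],[[0,0,0],[0,0,0.78],-1]])

```text
t: 41.62
ee_pos: [591.8, -171.6, 187.3]
orientation: [3.008, 0.907, -0.003]
ft_force: [-7.3, -2.1, 6.6]
width: 35.7
grasp_force: 30.0
```

Run:
```python
from h import *
go()
```

```text
t 41.6 at [ 591.8 -171.6  187.3] yaw 0.586 F [-7.3 -2.1  6.6] M [-0.17  1.19  0.13] w 35.7 g 30.0 q6 0.68
```

>>> step_arm(deltas=[[[0,0,0],[0,0,0.05],-1],[[0,0,0],[0,0,0.1],-1],[[0,0,0],[0,0,0.14],-1],[[0,0,0],[0,0,0.17],-1],[[0,0,0],[0,0,0.19],-1],[[0,0,0],[0,0,0.19],-1]])

```text
t: 42.12
ee_pos: [591.4, -171.0, 187.3]
orientation: [-3.105, -0.479, 0.004]
ft_force: [-8.2, 1.4, 8.3]
width: 35.8
grasp_force: 30.4
```

Run:
```python
from h import *
go();meas()
```

```text
t 42.1 at [ 591.4 -171.   187.3] yaw 0.306 F [-8.2  1.4  8.3] M [0.26 1.38 1.05] w 35.8 g 30.4 q6 0.97
bush x [] near edge [(-172.5, -96.0), (-172.5, -96.0), (-172.5, -90.0), (-172.0, -94.0), (-172.0, -91.0)]
```

>>> step_arm(deltas=[[[0,0,0],[0,0,-0.07],-1],[[0,0,0],[0,0,-0.14],-1],[[0,0,0],[0,0,-0.21],-1],[[0,0,0],[0,0,-0.28],-1],[[0,0,0],[0,0,-0.35],-1],[[0,0,0],[0,0,-0.42],-1],[[0,0,0],[0,0,-0.49],-1],[[0,0,0],[0,0,-0.56],-1],[[0,0,0],[0,0,-0.63],-1],[[0,0,0],[0,0,-0.7],-1],[[0,0,0],[0,0,-0.77],-1],[[0,0,0],[0,0,-0.84],-1],[[0,0,0],[0,0,-0.88],-1],[[0,0,0],[0,0,-0.9],-1],[[0,0,0],[0,0,-0.9],-1]])

```text
t: 43.42
ee_pos: [592.4, -170.6, 187.3]
orientation: [-2.123, -2.314, -0.0]
ft_force: [-4.4, 2.8, 5.8]
width: 35.8
grasp_force: 29.9
```

Run:
```python
from h import *
go();s=meas();hyaw(s)
g=s["pixels"].astype(int)
for v in range(284,294,1): print(v,g[v,264:276].mean(1).astype(int))
a=cv2.imread("pics/side0.png").astype(int)
for v in range(284,290,1): print("start",v,a[v,264:276].mean(1).astype(int))
```

```text
t 43.4 at [ 592.4 -170.6  187.3] yaw 1.657 F [-4.4  2.8  5.8] M [0.51 0.67 0.  ] w 35.8 g 29.9 q6 -0.39
bush x [] near edge [(-172.5, -98.0), (-172.5, -97.0), (-172.5, -91.0), (-172.0, -95.0), (-172.0, -93.0)]
ball [277.2 231.8] 58 r 24.0 bar yaw -2.464
ball [242.6 258. ] 152 r 60.7 bar yaw 1.705
284 [35 36 33 63 94 82 71 59 60 61 60 59]
285 [36 34 33 56 93 83 72 56 61 61 60 60]
286 [35 33 32 47 93 85 62 45 58 60 61 61]
287 [35 34 32 42 93 68 37 31 54 61 62 60]
288 [35 34 33 34 95 74 43 22 52 60 61 60]
289 [35 33 34 34 99 97 80 46 54 61 59 56]
290 [34 35 34 34 81 86 86 64 59 60 53 42]
291 [34 36 34 32 52 65 67 61 61 56 40 24]
292 [36 36 34 33 46 59 60 60 61 54 23 19]
293 [35 35 35 33 46 61 61 61 62 53 22 64]
start 284 [32 32 31 57 88 77 66 55 56 55 56 56]
start 285 [32 31 30 52 88 77 66 50 51 52 51 53]
start 286 [32 31 31 44 87 77 64 43 92 94 92 64]
start 287 [ 33  32  30  39  87  75  87 161 180 186 183 168]
start 288 [ 32  32  31  30  85  92 174 215 206 185 197 215]
start 289 [ 33  32  31  29  86 174 219 156 146 108 129 160]
```

>>> step_arm(deltas=[[[0,0,0],[0,0,0],0.3],[[0,0,0],[0,0,0],0.3],[[0,0,0],[0,0,0],0.3],[[0,0,0],[0,0,0],0.3],[[0,0,0],[0,0,0],0.3],[[0,0,-0.1],[0,0,0],0.3],[[0,0,-0.2],[0,0,0],0.3],[[0,0,-0.24],[0,0,0],-1],[[0,0,-0.24],[0,0,0],-1]])

```text
t: 44.22
ee_pos: [594.8, -171.8, 261.4]
orientation: [2.122, 2.309, 0.004]
ft_force: [0.7, -0.0, 0.3]
width: 46.8
grasp_force: 0.0
```

>>> step_arm(deltas=[[[-0.005,-0.31,0],[0,0,0.95],-1],[[-0.005,-0.31,0],[0,0,0.95],-1],[[-0.005,-0.31,0],[0,0,0.95],-1],[[-0.005,-0.31,0],[0,0,0.95],-1],[[-0.005,-0.31,0],[0,0,0.95],-1],[[-0.005,-0.31,0],[0,0,0.95],-1],[[-0.005,-0.31,0],[0,0,0.95],-1],[[-0.005,-0.31,0],[0,0,0.95],-1],[[-0.005,-0.31,0],[0,0,0.95],-1],[[-0.005,-0.31,0],[0,0,0.95],-1],[[-0.005,-0.31,0],[0,0,0.95],-1],[[-0.005,-0.31,0],[0,0,0.95],-1],[[-0.005,-0.31,0],[0,0,0.95],-1]])

```text
t: 45.3
ee_pos: [499.6, -180.3, 256.4]
orientation: [-3.12, -0.358, 0.003]
ft_force: [-0.1, 0.6, 0.4]
width: 0.4
grasp_force: 0.0
```

>>> step_arm(deltas=[[[0,0,0.1],[0,0,0.085],-1],[[0,0,0.2],[0,0,0.085],-1],[[0,0,0.3],[0,0,0.085],-1],[[0,0,0.4],[0,0,0.085],-1],[[0,0,0.48],[0,0,0.085],-1],[[0,0,0.52],[0,0,0.085],-1],[[0,0,0.52],[0,0,0.085],-1],[[0,0,0.52],[0,0,0.085],-1]])

```text
t: 45.97
ee_pos: [500.1, -180.4, 101.7]
orientation: [-3.137, -0.163, 0.002]
ft_force: [0.8, 0.2, 0.3]
width: 0.7
grasp_force: 0.0
```

Run:
```python
from h import *
go((*P(-93,1),77,.097));meas()
```

```text
t 46.0 at [ 500.1 -180.4  101.7] yaw 0.104 F [0.8 0.2 0.3] M [ 0.03 -0.01 -0.04] w 0.7 g 0.0 q6 1.1
-> [-0.0019 -0.005   0.0823] [-0.0004  0.0009  0.0044]
bush x [] near edge [(-172.5, -96.0), (-172.5, -96.0), (-172.5, -90.0), (-172.0, -93.0), (-172.0, -91.0)]
```

>>> step_arm(deltas=[[[-0.002,-0.005,0.03],[0,0,0],-1],[[-0.002,-0.005,0.06],[0,0,0],-1],[[-0.002,-0.005,0.072],[0,0,0],-1],[[-0.002,-0.005,0.08],[0,0,0],-1],[[-0.002,-0.005,0.086],[0,0,0],-1],[[-0.015,-0.006,0.087],[0,0,0],-1],[[-0.03,-0.007,0.087],[0,0,0],-1],[[-0.045,-0.009,0.087],[0,0,0],-1],[[-0.06,-0.011,0.087],[0,0,0],-1],[[-0.075,-0.013,0.087],[0,0,0],-1],[[-0.09,-0.014,0.087],[0,0,0],-1],[[-0.1,-0.014,0.087],[0,0,0],-1],[[-0.11,-0.014,0.087],[0,0,0],-1],[[-0.12,-0.014,0.087],[0,0,0],-1],[[-0.12,-0.014,0.087],[0,0,0],-1]])

```text
t: 47.27
ee_pos: [468.7, -181.6, 78.6]
orientation: [3.134, 0.161, 0.015]
ft_force: [5.0, 1.2, 13.5]
width: 0.5
grasp_force: 7.2
```

Run:
```python
from h import *
go();meas()
```

```text
t 47.3 at [ 468.7 -181.6   78.6] yaw 0.102 F [ 5.   1.2 13.5] M [ 0.09 -0.95 -0.02] w 0.5 g 7.2 q6 1.07
bush x [] near edge [(-74.5, -10.0), (-77.0, -56.0), (-14.0, -29.0), (-14.5, -29.0), (-14.0, -28.0)]
```

>>> step_arm(deltas=[[[-0.007,0,0.002],[0,0,0],-1],[[-0.014,0,0.003],[0,0,0],-1],[[-0.02,0,0.003],[0,0,0],-1],[[-0.025,0,0.003],[0,0,0],-1]])

```text
t: 47.65
ee_pos: [464.6, -182.9, 78.6]
orientation: [3.132, 0.16, 0.025]
ft_force: [12.8, 2.8, 15.0]
width: 0.5
grasp_force: 7.2
```

Run:
```python
from h import *
go()
```

```text
t 47.6 at [ 464.6 -182.9   78.6] yaw 0.102 F [12.8  2.8 15. ] M [ 0.66 -2.46 -0.02] w 0.5 g 7.2 q6 1.07
```

>>> step_arm(deltas=[[[-0.008,0,0],[0,0,0],-1],[[-0.015,0,0],[0,0,0],-1],[[-0.015,0,0],[0,0,0],-1]])

```text
t: 47.9
ee_pos: [460.0, -183.6, 78.6]
orientation: [3.131, 0.16, 0.025]
ft_force: [12.5, 2.4, 14.7]
width: 0.7
grasp_force: 7.5
```

Run:
```python
from h import *
go()
```

```text
t 47.9 at [ 460.  -183.6   78.6] yaw 0.102 F [12.5  2.4 14.7] M [ 0.46 -2.21  0.03] w 0.7 g 7.5 q6 1.06
```

>>> step_arm(deltas=[[[0,0,-0.02],[0,0,0],-1],[[0,0,-0.15],[0,0,0],-1],[[0,0,-0.3],[0,0,0],-1],[[0,0,-0.45],[0,0,0],-1],[[0,0,-0.6],[0,0,0],-1],[[0,0,-0.6],[0,0,0],-1],[[0,-0.5,-0.6],[0,0,0],-1],[[0,-0.9,-0.6],[0,0,0],-1],[[0,-0.9,-0.6],[0,0,0],-1],[[0,-0.9,-0.6],[0,0,0],-1],[[0,-0.9,-0.6],[0,0,0],-1],[[0,-0.9,-0.6],[0,0,0],-1],[[0,-0.9,-0.6],[0,0,0],-1],[[0,-0.9,-0.6],[0,0,0],-1]])

```text
t: 49.07
ee_pos: [423.4, 90.3, 254.6]
orientation: [-3.136, -0.168, 0.002]
ft_force: [0.7, -0.2, 0.5]
width: 0.4
grasp_force: 0.0
```

Run:
```python
from h import *
s=meas();hyaw(s);go()
t=get_image("top")
f=lambda im,x,y,w,h,k:cv2.resize(im["pixels"][y:y+h,x:x+w,::-1],None,fx=k,fy=k,interpolation=cv2.INTER_CUBIC)
cv2.imwrite("pics/fin.png",np.hstack([f(t,350,155,80,150,3.6),f(s,145,190,200,150,2.5).__class__(0) if 0 else cv2.copyMakeBorder(f(s,145,190,200,150,2.5),0,165,0,0,cv2.BORDER_CONSTANT)]))
```

```text
bush x [] near edge [(-74.0, -9.0), (-77.0, -54.0), (-14.0, -28.0), (-14.5, -28.0), (-14.0, -28.0)]
ball [267.  239.7] 308 r 18.0 bar yaw 2.634
ball [248.  235.2] 50 r 20.8 bar yaw 0.651
ball [239.6 257.3] 164 r 61.0 bar yaw 1.627
t 49.1 at [423.7  88.7 254.6] yaw 0.107 F [ 0.6 -0.4 -0.3] M [-0.09 -0.02 -0.04] w 0.2 g 0.0 q6 1.64
```

View pics/fin.png

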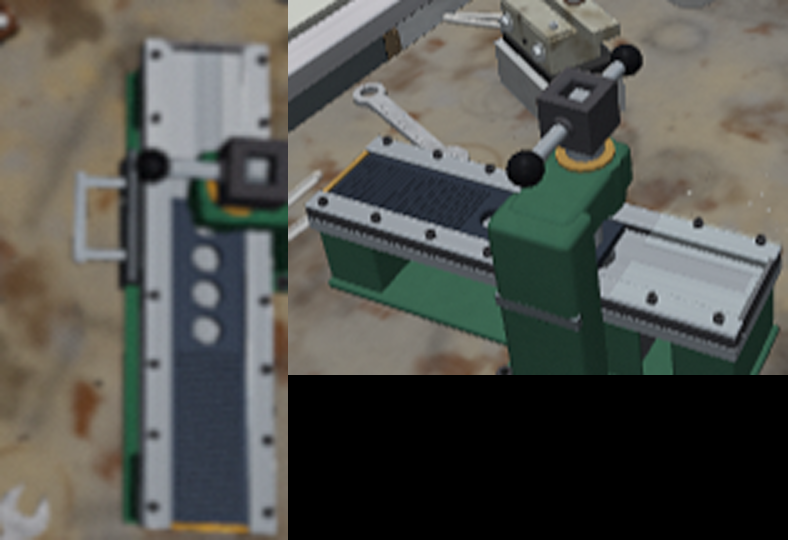

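The strip lies against the brass stop at (215,527). Three of its bores show empty at (205,258–330), and the fourth is under the head. The drawer is shut and the handle is seated. I'll do a quick check of the ram and the bystanders, then hand in.

Run:
```python
from h import *
s=get_image("side");g=s["pixels"].astype(int)
for v in range(284,290): print(v,g[v,264:276].mean(1).astype(int))
t=get_image("top")["pixels"].astype(int);a=cv2.imread("pics/top0.png")[:,:,::-1].astype(int)
print("bottle/crucible diff",abs(t[140:185,230:290]-a[140:185,230:290]).max(2).__gt__(40).sum())
```

```text
284 [34 32 33 59 89 78 67 56 57 57 58 49]
285 [34 32 31 53 88 79 67 56 57 58 55 28]
286 [33 32 31 45 89 80 65 56 58 59 40 14]
287 [34 32 31 41 89 72 60 57 59 51 20 17]
288 [33 32 31 31 78 59 56 58 55 30 18 66]
289 [ 34  32  33  32  60  57  58  60  40  17  28 105]
bottle/crucible diff 0
```

The ram is at its starting height and the bystanders haven't moved.

```bash
python3 -c "
from workcell import *
print(close_job())"
```

```text
the job is handed in; nothing more can be done
None
```

The job is handed in: all three bushes present (bores 1–3; bore 4 was empty at the start) were driven out, the strip is drawn back to the brass stop, the ram is up, the handle is on the screw, the drawer is shut, and the bottle and crucible are unmoved; I did not look inside the drawer for the bushes.

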